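# Restock the scent-jar lane on the foyer credenza, oldest first

### The arm

A 6-joint arm with a two-finger parallel gripper is mounted at the origin on the work surface. World frame = base frame: x ahead of the robot, y to its left, z up, the work surface at z = 0. Lengths are in m, angles in degrees, forces in N, time in s.
With the tool pointing down it reaches from about 0.375 to 0.9 m from the base axis. Payload 3.1 kg.
Tool frame: the origin (TCP) lies midway between the tips of the shut fingers; the grasp point (between the pads) lies bot.pinch_z behind it (bot.pinch_z is the distance from the TCP to the grasp point, in m); z points along the fingers, y is the direction in which the jaws open and shut (so a half turn about z gives the same grasp; the last joint's range is limited). The gripper opens to 87 mm and grips with 3 to 60 N. Pads are 19 mm wide; open, the fingers measure 117 mm over their backs; the gripper's body (75 mm by 190 mm) begins 51 mm behind the grasp point.
Start: joints at [-10.227, 30.224, 82.088, -0, 67.689, -10.227], TCP at [0.625, 0, 0.223] pointing down, gripper open.
Joint ranges: [-176.69, 176.69], [-43.24, 126.21], [12.49, 139.97], [-82, 262], [0, 151.66], [-163.58, 163.58]. Speed limits (degrees/s): [159.86, 159.86, 180, 180, 180, 180].

### API

Orientations are given as a 3x3 rotation matrix whose columns are the frame's x, y, z axes.
In Python, from rig import bot gives the robot as it stands.
- The arm moves only by the tool apply_moves, never from a script. Its argument "motion" is text: rows parted by semicolons, each of 7 numbers parted by spaces: the shift along the tool's x, y, z in m, then the turn, a rotation vector about the tool's x, y, z in degrees, then the finger opening in m, from 0 to 0.087. A call has exactly 8 rows; each row is the pose to reach, as a shift and turn from the pose commanded when the call began, along the tool's axes at that moment; what a row does not reach only later rows make up. A row lasts 1/8 s, in which the tool goes at most 62.5 mm and 10.7 degrees, less where a joint would pass 70% of its speed; a pose out of reach is approached as far as the arm can. A call with a gripper value outside its range is refused whole. The fingers move at their own pace and stop on an object; the grip force is fixed at half the most. Time passes only in rows, so rows that repeat a pose let the fingers close, or fill a call up. It gives the time, the measured TCP pose, the force and the opening at its end, in the units of the state.
- bot.read_state(): the state, without advancing time (a new reading comes with each control period).
- bot.capture(name): name is "scene" or "side" or "wrist"; returns the picture (400x640x3 uint8, red, green, blue); there is no depth.
- bot.get_calibration(name): a dict with "fx", "fy", "cx", "cy" (pixels), "rvec" (rotation vector, rad) and "tvec" (3), from world to camera coordinates, as OpenCV has them. Camera axes: x right, y down, z forward; pixel columns grow to the right and rows downward; lengths in m; the calibration is good to about 2 mm. The wrist camera is an equidistant fisheye: a pixel r from the principal point sees the ray r / f radians off the axis. A picture is of the moment at which its call begins: read the wrist's pose just before it. get_calibration takes no time and is no camera call; for the wrist camera it gives the pose at the moment of the call.
- bot.hand_in(): hands the job in, once; it reports no verdict.
Trained networks look in the newest picture that a camera, given by its name, has taken for a name from the list of things; names that differ only in an ending like _2 or _b are one class to them, and where a whole thing is asked for, a point or a joint stands for the part that bears it (a point fixed in the world has none). Each returns a list of dicts, best first, with "p" (0 to 1); they miss things now and then, are a little off and sometimes report something else, mostly with a low value. They report only what shows in the picture. A call takes as long as a camera call. They do not tell look-alikes from the thing itself.
- bot.find_in(name, camera): "point" ([x, y, z] in m, in world coordinates, good to about 4 mm: the middle of the surface that is visible of it).
The state is a dict: "time_s": time; "joint_positions": joint angles; "qvel": joint speeds; "tau": joint torques, N m; "position": TCP position; "tcp_rot": TCP orientation; "force": force on the tool from outside, world axes, zero at the start; "moment": the same for the moment, N m; "opening": opening from 0.0 (shut) to 1.0 (fully open).
Only numpy, scipy, OpenCV 4.12 (cv2) and the standard library are available. Lean on these libraries where they do the work, as an engineer would, in place of code of your own. Each camera call takes 0.05 s, during which the arm holds its last target.

### The job

Restock the scent-jar lane on the credenza, oldest first: first bring the old round jar that is standing in the lane forward to the front lip (the low end; the tall panel is the back), then stand the new round jar from the counter right behind it, and the square jar right behind that, square to the lane, each jar upright on the lane floor with less than a finger's breadth (15 mm) to its neighbour or to the lip. Finally set the perforated steel scent cap upright and centred on top of the old jar at the front, and leave the coin cup, bowl, phone stand and hairbrush where they are.

Things in the scene. Friction and masses are not known exactly. Their poses are not given: they have to be found in the camera images.
- lane: Fixed grey plastic tray, a straight open-topped lane, 258 mm long (its x axis), 82 mm wide (its y axis); inner floor 250 x 74 mm, walls 4 mm thick, floor 4 mm thick. Side walls and front lip are 10 mm high above the counter, the back panel is 40 mm high. Origin: centre of the underside; x points from the front lip (inner face at x = -125 mm) to the back panel (inner face at x = +125 mm); z up.
- old_jar_mid (a point): Old round jar, the one that starts in the back half of the lane: white ceramic with flat aluminium lid, 52 mm diameter, 70 mm tall, about 220 g. Point at its centre, half-way up (35 mm); z is its axis, up.
- new_jar_mid (a point): New round jar, the same kind as the old one (52 mm diameter, 70 mm tall, white with flat aluminium lid, about 220 g), starting on the counter. Point at its centre, half-way up (35 mm); z is its axis, up.
- square_jar_mid (a point): Square jar: white ceramic with flat square aluminium lid, 50 x 50 mm, 84 mm tall, about 280 g, starting on the counter. Point at its centre, half-way up (42 mm); x and y are square to its sides, z up.
- scent_cap_knob (a point): Scent cap: steel disc 48 mm diameter, 8 mm thick, with a ring of small dark holes and a round upright knob 18 mm in diameter rising from 8 to 36 mm above its underside; about 90 g. Starts on the counter. Point on its axis inside the knob, 24 mm above the underside; z up. Flat underneath: it simply rests on the jar's flat lid.
- coin_cup: Bystander, loose: open stainless cup, 64 mm diameter, 62 mm tall. Origin: centre of the underside.
- bowl: Bystander, loose: cobalt glass bowl, 110 mm rim diameter, 50 mm tall. Origin: centre of the underside.
- phone_stand: Bystander, fixed: aluminium phone stand, 75 x 68 mm base, about 66 mm tall. Origin: centre of the underside.
- hairbrush: Bystander, loose: wooden hairbrush lying bristles up beyond the lane, 205 mm long (its x axis), 56 mm wide, 27 mm tall. Origin: under its middle.
There are look-alikes about, which are no part of the job. What is shaped like the part that bears square_jar_mid but purple or yellow is not meant.

How it is judged:
By the outcome, as a careful person would: the job done as asked, in the order asked, and still so for the second after the job is handed in, with the robot touching nothing.
It also fails if it takes over 112 s, if anything falls off the work surface, if the arm or the gripper's body presses on something with over 40 N, if the wrist force passes 120 N, or if a joint passes its speed limit or range.

## Working session

There is one attempt and no reset: what is moved stays moved. The work goes in short steps, Python scripts to look and compute and a tool call to move; the robot and the scene stay as the last step left them, time stands still between calls to the robot, and variables do not carry over. Pictures are saved under pics/ and viewed, and the job is handed in when it is done.

Besides the shell and the picture viewer there is one more tool, called after "Emit:" in YAML: its name, and indented under it one key for each argument. apply_moves: Moves the arm, as the interface text tells. Its arguments: {"type":"object","properties":{"motion":{"type":"string"}},"required":["motion"]}

```bash
ls; mkdir -p pics; python3 - <<'E'
from rig import bot
import cv2
s=bot.read_state()
print({k:s[k] for k in ('time_s','position','force','opening')}, bot.pinch_z)
for n in ('scene','side','wrist'):
    im=bot.capture(n); cv2.imwrite(f'pics/a_{n}.png',cv2.cvtColor(im,cv2.COLOR_RGB2BGR))
    c=bot.get_calibration(n); print(n,c)
E
```

```text
pics
{'time_s': 0.0, 'position': array([6.24269904e-01, 1.46876069e-04, 2.21556669e-01]), 'force': array([-0.06945656,  0.33593262,  0.16319478]), 'opening': 0.9985752583844735} 0.0187
scene {'fx': 511.24580325763833, 'fy': 511.24580325763833, 'cx': 318.0895481320746, 'cy': 201.32486582679755, 'rvec': array([ 1.71284366,  2.07700133, -0.63538185]), 'tvec': array([ 0.12649028, -0.46203954,  1.73069858])}
side {'fx': 443.5061052288878, 'fy': 443.5061052288878, 'cx': 315.53623924686167, 'cy': 203.17543133521818, 'rvec': array([ 0.03932213, -2.90025093,  1.19720412]), 'tvec': array([0.58924154, 0.05011425, 1.26831154])}
wrist {'fx': 309.70691628693146, 'fy': 309.70691628693146, 'cx': 318.3909483979105, 'cy': 203.7102148297056, 'rvec': array([-2.84919793e+00, -3.89157741e-04,  3.51771673e-03]), 'tvec': array([-0.62298817, -0.03461971,  0.39171025])}
```

View pics/a_scene.png

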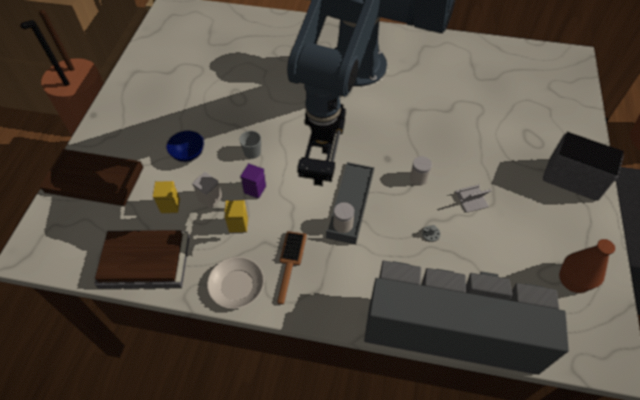

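View pics/a_side.png

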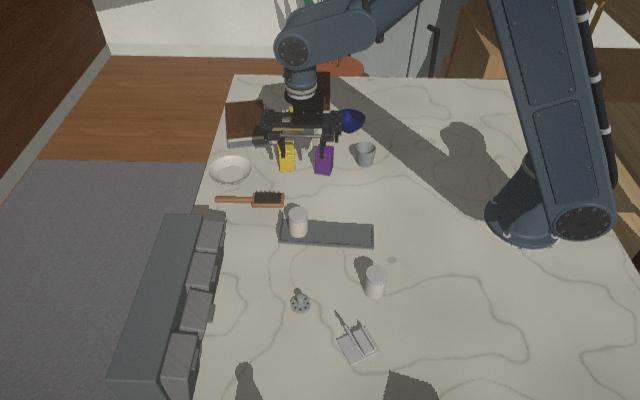

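View pics/a_wrist.png

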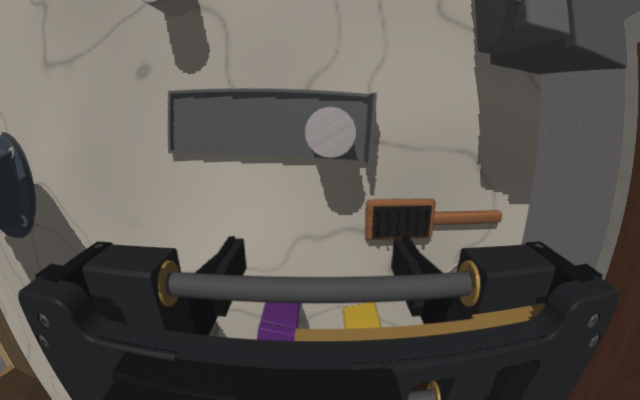

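The scene view shows the old jar in the lane at (343,215), the new jar at (421,170), and the cap at (430,233). The white square jar is at (206,187) between the yellow and purple look-alikes, with the coin cup at (251,145) and the bowl at (185,146). The phone stand is at (473,198).

```bash
cat > h.py <<'E'
from rig import bot
import numpy as np, cv2
def cam(n):
    c=bot.get_calibration(n); R=cv2.Rodrigues(c['rvec'])[0]; return c,R,np.array(c['tvec'])
def proj(n,P):
    c,R,t=cam(n); p=(R@np.atleast_2d(P).T).T+t
    if n=='wrist':
        r=np.hypot(p[:,0],p[:,1]); th=np.arctan2(r,p[:,2]); k=th/np.maximum(r,1e-9)
        return np.c_[c['cx']+c['fx']*k*p[:,0],c['cy']+c['fy']*k*p[:,1]]
    return np.c_[c['cx']+c['fx']*p[:,0]/p[:,2],c['cy']+c['fy']*p[:,1]/p[:,2]]
def back(n,uv,z):
    c,R,t=cam(n); out=[]
    for u,v in np.atleast_2d(uv).astype(float):
        x=(u-c['cx'])/c['fx'];y=(v-c['cy'])/c['fy']
        if n=='wrist':
            th=np.hypot(x,y); k=np.sin(th)/max(th,1e-9); d=np.array([x*k,y*k,np.cos(th)])
        else: d=np.array([x,y,1.])
        d=R.T@d; o=-R.T@t; out.append(o+d*(z-o[2])/d[2])
    return np.array(out)
E
python3 - <<'E'
from h import *
for n in ('scene','side','wrist'):
    for o in ('lane','old_jar_mid','square_jar_mid','scent_cap_knob','coin_cup','bowl','phone_stand','hairbrush'):
        r=bot.find_in(o,n)
        print(n,o,[(np.round(d['point'],3).tolist(),round(d['p'],2)) for d in r[:5]])
print(bot.read_state()['time_s'])
w=back('wrist',[[170,92],[375,96],[366,162],[170,152]],0.01);print(w.round(3))
E
python3 - <<'E'
import cv2
a=cv2.imread('pics/a_scene.png'); cv2.imwrite('pics/a_scene_z.png',cv2.resize(a[120:270,140:500],None,fx=2.2,fy=2.2,interpolation=2))
a=cv2.imread('pics/a_side.png'); cv2.imwrite('pics/a_side_z.png',cv2.resize(a[90:370,200:400],None,fx=2.1,fy=2.1,interpolation=2))
E
```

```text
scene lane [([0.54, 0.078, 0.002], 0.63), ([0.435, -0.241, 0.04], 0.53)]
scene old_jar_mid [([0.648, 0.064, 0.072], 0.94), ([0.436, -0.24, 0.039], 0.53)]
scene square_jar_mid [([0.706, -0.21, 0.076], 0.95), ([0.583, -0.194, 0.066], 0.89), ([0.676, -0.408, 0.071], 0.77), ([0.652, 0.061, 0.074], 0.74), ([0.636, -0.304, 0.071], 0.73)]
scene scent_cap_knob [([0.62, 0.297, 0.002], 0.51)]
scene coin_cup [([0.438, -0.243, 0.04], 0.98)]
scene bowl [([0.469, -0.435, 0.028], 0.72)]
scene phone_stand [([0.496, 0.396, 0.006], 0.91)]
scene hairbrush [([0.65, 0.063, 0.072], 0.21)]
side lane [([0.538, 0.076, -0.001], 0.72)]
side old_jar_mid [([0.639, 0.072, 0.064], 0.68)]
side square_jar_mid [([0.68, -0.19, 0.051], 0.63), ([0.564, -0.183, 0.057], 0.63), ([0.62, -0.294, 0.04], 0.55)]
side scent_cap_knob [([0.618, 0.305, 0.002], 0.77)]
side coin_cup [([0.439, -0.229, 0.042], 0.76)]
side bowl [([0.471, -0.448, 0.036], 0.72)]
side phone_stand [([0.484, 0.406, 0.005], 0.97)]
side hairbrush [([0.755, -0.048, 0.016], 0.63)]
wrist lane [([0.552, 0.072, 0.006], 0.77)]
wrist old_jar_mid [([0.634, 0.062, 0.072], 0.78)]
wrist square_jar_mid [([0.687, -0.19, 0.036], 0.91), ([0.573, -0.175, 0.062], 0.84)]
wrist scent_cap_knob []
wrist coin_cup [([0.464, -0.232, 0.02], 0.5)]
wrist bowl [([0.461, -0.233, 0.022], 0.35)]
wrist phone_stand []
wrist hairbrush [([0.746, -0.048, 0.014], 0.57)]
1.35
[[0.434 0.116 0.01 ]
 [0.692 0.102 0.01 ]
 [0.682 0.02  0.01 ]
 [0.429 0.038 0.01 ]]
```

View pics/a_scene_z.png

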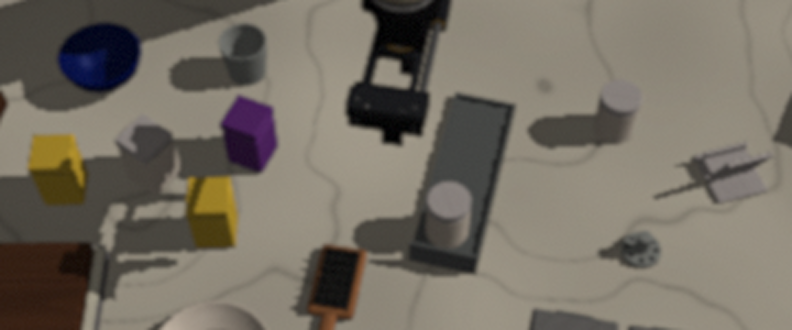

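View pics/a_side_z.png

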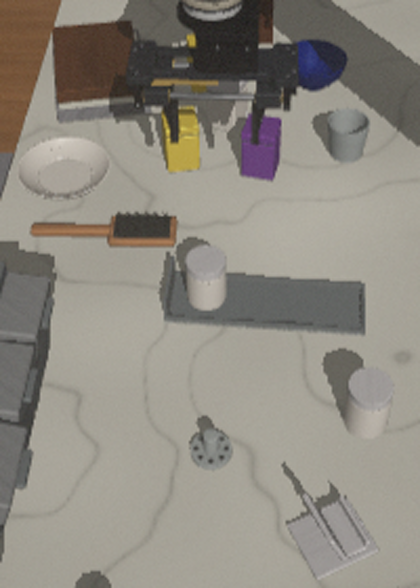

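```bash
python3 - <<'E'
from h import *
for n in ('scene','side','wrist'):
    c,R,t=cam(n); print(n,'pos',(-R.T@t).round(4),'axis',R[2].round(3))
print(bot.read_state()['tcp_rot'].round(3))
a=cv2.imread('pics/a_wrist.png')
cv2.imwrite('pics/a_wz.png',cv2.resize(a[70:270,140:520],None,fx=2.1,fy=2.1,interpolation=cv2.INTER_LANCZOS4))
E
```

```text
scene pos [1.3516 0.132  1.175 ] axis [-0.55  -0.106 -0.828]
side pos [0.5737 0.8734 0.9308] axis [ 0.013 -0.705 -0.709]
wrist pos [0.6242 0.0797 0.3843] axis [-0.001 -0.289 -0.957]
[[-0.  1. -0.]
 [ 1.  0. -0.]
 [-0. -0. -1.]]
```

View pics/a_wz.png

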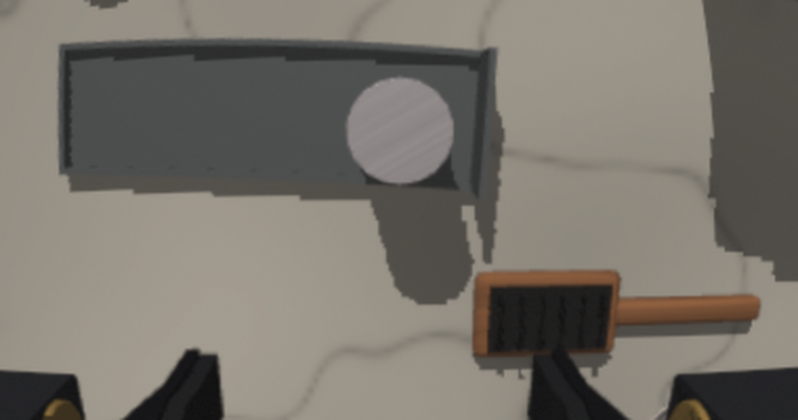

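Emit:
apply_moves:
  motion: "0.008 0.002 0.007 0 0 -10.5 0.087; 0.016 0.004 0.015 0 0 -21 0.087; 0.024 0.006 0.022 0 0 -31.5 0.087; 0.032 0.008 0.03 0 0 -42 0.087; 0.04 0.01 0.037 0 0 -52.5 0.087; 0.048 0.012 0.045 0 0 -63 0.087; 0.056 0.014 0.052 0 0 -73.5 0.087; 0.065 0.015 0.06 0 0 -84 0.087"

```text
time_s: 2.35
position: [0.6402, 0.0652, 0.1624]
tcp_rot: [[-0.995, 0.099, 0.0], [0.099, 0.995, -0.0], [-0.0, -0.0, -1.0]]
force: [-1.7, -0.5, 0.2]
opening: 0.999
```

```bash
python3 - <<'E'
from h import *
s=bot.read_state(); print(s['time_s'],s['position'].round(4),s['tcp_rot'].round(3).tolist(),s['joint_positions'],s['opening'])
im=bot.capture('wrist')[:,:,::-1]; cv2.imwrite('pics/b_w.png',im)
np.save('b_cal.npy',np.r_[bot.get_calibration('wrist')['rvec'],bot.get_calibration('wrist')['tvec']])
im=bot.capture('side')[:,:,::-1]; cv2.imwrite('pics/b_s.png',cv2.resize(im[120:380,180:420],None,fx=2.2,fy=2.2,interpolation=4))
im=bot.capture('scene')[:,:,::-1]; cv2.imwrite('pics/b_sc.png',im)
E
```

```text
2.35 [0.6402 0.0652 0.1624] [[-0.995, 0.099, 0.0], [0.099, 0.995, -0.0], [-0.0, -0.0, -1.0]] [-4.11316653e+00  3.55337202e+01  8.25132220e+01 -8.47099938e-04
  6.19371087e+01 -8.84541436e+01] 0.9985466797307945
```

View pics/b_w.png

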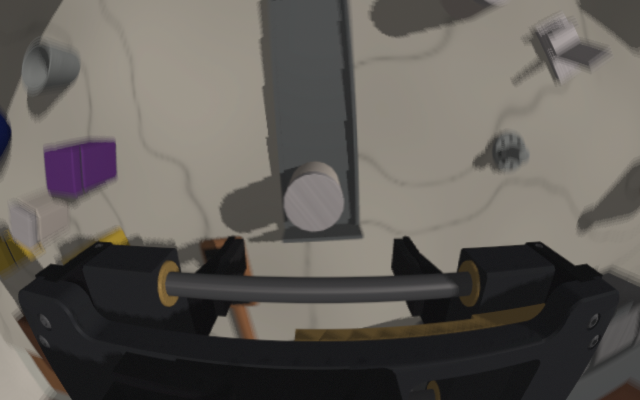

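View pics/b_s.png

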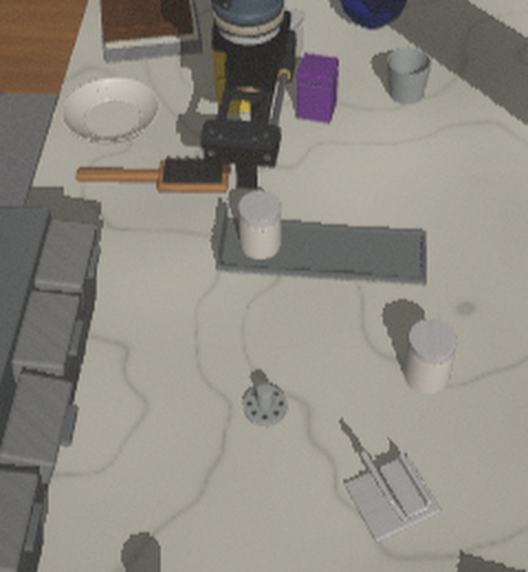

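```bash
cat > fit.py <<'E'
from h import *
from scipy.optimize import least_squares
bc=np.load('b_cal.npy')
A_r=np.array([-2.84919793e+00,-3.89157741e-04,3.51771673e-03]);A_t=np.array([-0.62298817,-0.03461971,0.39171025])
base=bot.get_calibration('wrist')
def setw(r,t):
    d=dict(base);d['rvec']=r;d['tvec']=t
    global _w;_w=d
import h
_o=bot.get_calibration
def cam2(n):
    if n=='a': c=dict(base,rvec=A_r,tvec=A_t)
    elif n=='b': c=dict(base,rvec=bc[:3],tvec=bc[3:])
    else: c=_o(n)
    return c,cv2.Rodrigues(np.array(c['rvec']))[0],np.array(c['tvec'])
def pr(n,P):
    h.cam=lambda m:cam2(n); return proj('wrist' if n in 'ab' else n,P)
def bk(n,uv,z):
    h.cam=lambda m:cam2(n); return back('wrist' if n in 'ab' else n,uv,z)
E
python3 - <<'E'
from fit import *
obs=[('a',(169,91.4),(-.129,.041,.01)),('a',(169.5,153.3),(-.129,-.041,.01)),
('side',(373.2,248.6),(-.129,.041,0)),('side',(374.1,225),(-.129,-.041,.01)),('side',(278.6,243.2),(.129,.041,0)),('side',(280.5,210),(.129,-.041,.04)),
('scene',(373.2,167.3),(-.129,.041,.01)),('scene',(355.5,242.7),(.129,.041,0)),('scene',(347.7,163.2),(-.129,-.041,.01)),('scene',(327.7,230.5),(.129,-.041,.04)),
('b',(361,237),(.129,.041,.04)),('b',(281,241),(.129,-.041,.04))]
def W(p,l):
    c,s=np.cos(p[2]),np.sin(p[2]);return np.array([p[0]+c*l[0]-s*l[1],p[1]+s*l[0]+c*l[1],l[2]])
def res(p,m=None): return np.concatenate([pr(n,W(p,l))[0]-uv for n,uv,l in obs])
r=least_squares(res,[.56,.07,-.04],loss='soft_l1')
print(r.x[:2].round(4),np.degrees(r.x[2])); 
for o,e in zip(obs,res(r.x).reshape(-1,2)): print(o[0],o[2],e.round(1))
print('old',bk('a',(330.3,132),.074).round(4),bk('b',(314,198.5),.074).round(4),bk('side',(298.2,214.1),.074).round(4),bk('scene',(140+448/2.2,120+200/2.2),.074).round(4))
print('new',bk('side',(376.4,275),.07).round(4),bk('scene',(140+620/2.2,120+98/2.2),.07).round(4))
print('cap',bk('side',(300.5,303.6),.008).round(4),bk('scene',(140+638/2.2,120+250/2.2),.008).round(4),bk('b',(507,152),.008).round(4))
E
```

```text
[0.5561 0.0709] -2.7271406233551243
a (-0.129, 0.041, 0.01) [-1.7 -0.3]
a (-0.129, -0.041, 0.01) [-1.6  0.2]
side (-0.129, 0.041, 0) [0.9 0.9]
side (-0.129, -0.041, 0.01) [-0.2 -0.6]
side (0.129, 0.041, 0) [0.  0.6]
side (0.129, -0.041, 0.04) [1.2 1.8]
scene (-0.129, 0.041, 0.01) [ 0.6 -0.6]
scene (0.129, 0.041, 0) [0.6 1.8]
scene (-0.129, -0.041, 0.01) [-1.7 -1.8]
scene (0.129, -0.041, 0.04) [-1.9 -0.2]
b (0.129, 0.041, 0.04) [0.7 4. ]
b (0.129, -0.041, 0.04) [-1.   3.5]
old [[0.635  0.0609 0.074 ]] [[0.6291 0.0639 0.074 ]] [[0.6344 0.0634 0.074 ]] [[0.6374 0.0614 0.074 ]]
new [[0.44   0.2517 0.07  ]] [[0.4443 0.247  0.07  ]]
cap [[0.6182 0.2957 0.008 ]] [[0.6217 0.2929 0.008 ]] [[0.6118 0.2896 0.008 ]]
```

Emit:
apply_moves:
  motion: "0.005 -0.0035 0.02 0 0 -3 0.087; 0.005 -0.0035 0.045 0 0 -3 0.087; 0.005 -0.0035 0.07 0 0 -3 0.087; 0.005 -0.0035 0.09 0 0 -3 0.087; 0.005 -0.0035 0.108 0 0 -3 0.087; 0.005 -0.0035 0.12 0 0 -3 0.087; 0.005 -0.0035 0.13 0 0 -3 0.087; 0.005 -0.0035 0.136 0 0 -3 0.087"

```text
time_s: 3.5
position: [0.6347, 0.062, 0.0262]
tcp_rot: [[-0.999, 0.053, 0.0], [0.053, 0.999, -0.0], [-0.0, -0.0, -1.0]]
force: [0.2, -0.1, 0.3]
opening: 1.002
```

```bash
cat > snap.py <<'E'
import sys
from h import *
tag=sys.argv[1]
s=bot.read_state(); print(s['time_s'],s['position'].round(4),s['tcp_rot'].round(4).tolist(),s['opening'].round(3) if hasattr(s['opening'],'round') else s['opening'],s['force'].round(1))
for n in sys.argv[2:]:
    im=bot.capture(n)[:,:,::-1]; c=bot.get_calibration(n)
    cv2.imwrite(f'pics/{tag}_{n}.png',im); np.save(f'{tag}_{n}.npy',np.r_[c['rvec'],c['tvec']])
E
python3 snap.py c wrist side
```

```text
3.5 [0.6347 0.062  0.0262] [[-0.9986, 0.0527, 0.0001], [0.0527, 0.9986, -0.0], [-0.0001, -0.0, -1.0]] 1.0022966612954403 [ 0.2 -0.1  0.3]
```

View pics/c_wrist.png

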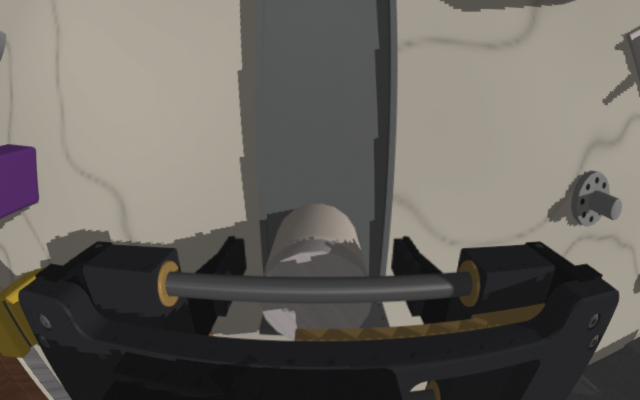

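View pics/c_side.png

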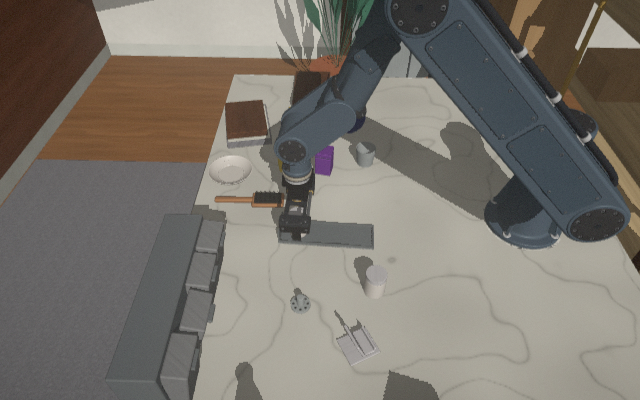

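The jar sits centred between the open fingers, at (318,250) in the wrist view. Next I close on it.

Emit:
apply_moves:
  motion: "0 0 0 0 0 0 0.04; 0 0 0 0 0 0 0.04; 0 0 0 0 0 0 0.04; 0 0 0 0 0 0 0.04; 0 0 0 0 0 0 0.04; 0 0 0 0 0 0 0.04; 0 0 -0.004 0 0 0 0.04; 0 0 -0.008 0 0 0 0.04"

```text
time_s: 4.6
position: [0.6341, 0.0622, 0.0342]
tcp_rot: [[-0.999, 0.052, -0.001], [0.052, 0.999, 0.0], [0.001, 0.0, -1.0]]
force: [0.4, 1.1, -3.4]
opening: 0.592
```

```bash
python3 snap.py d wrist side; python3 - <<'E'
import cv2
a=cv2.imread('pics/d_side.png'); cv2.imwrite('pics/d_sz.png',cv2.resize(a[180:260,250:400],None,fx=4,fy=4,interpolation=4))
E
```

```text
4.6 [0.6341 0.0622 0.0342] [[-0.9986, 0.0525, -0.0013], [0.0525, 0.9986, 0.0003], [0.0013, 0.0002, -1.0]] 0.5915629821389955 [ 0.4  1.1 -3.4]
```

View pics/d_wrist.png

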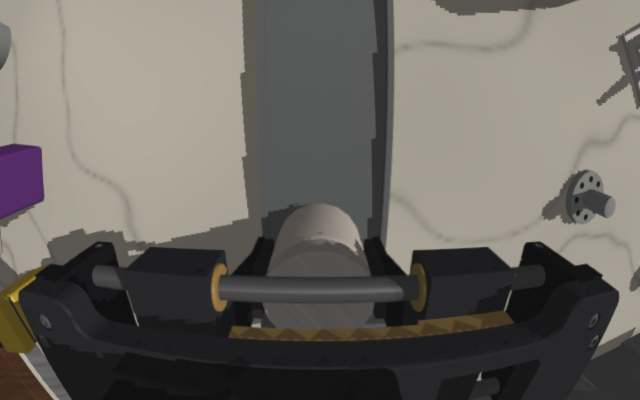

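View pics/d_sz.png

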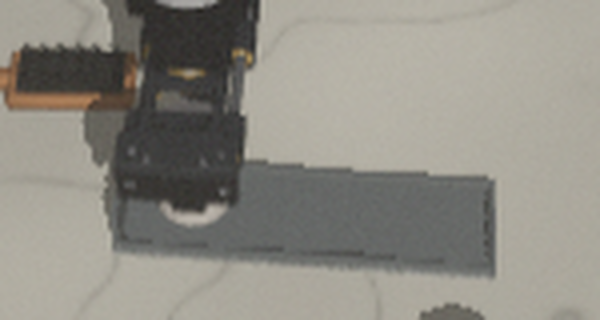

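Emit:
apply_moves:
  motion: "0.012 0 0 0 0 0 0.04; 0.036 0.001 0 0 0 0 0.04; 0.064 0.002 0 0 0 0 0.04; 0.094 0.003 0 0 0 0 0.04; 0.122 0.004 0 0 0 0 0.04; 0.146 0.0045 0 0 0 0 0.04; 0.16 0.0045 0 0 0 0 0.04; 0.166 0.0045 0 0 0 0 0.04"

```text
time_s: 5.7
position: [0.4684, 0.0753, 0.0347]
tcp_rot: [[-0.999, 0.052, -0.0], [0.052, 0.999, 0.0], [0.0, 0.0, -1.0]]
force: [0.4, -0.9, -2.6]
opening: 0.593
```

```bash
python3 snap.py e wrist side scene; python3 - <<'E'
import cv2
a=cv2.imread('pics/e_side.png'); cv2.imwrite('pics/e_sz.png',cv2.resize(a[180:270,260:400],None,fx=4,fy=4,interpolation=4))
E
```

```text
5.7 [0.4684 0.0753 0.0347] [[-0.9986, 0.0523, -0.0002], [0.0523, 0.9986, 0.0], [0.0002, 0.0, -1.0]] 0.5928238622290809 [ 0.4 -0.9 -2.6]
```

View pics/e_wrist.png

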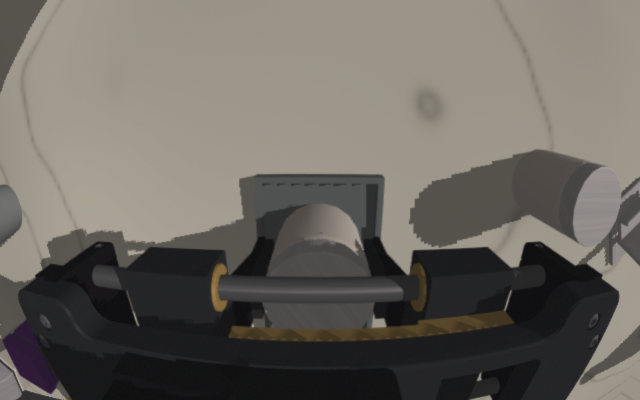

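View pics/e_sz.png

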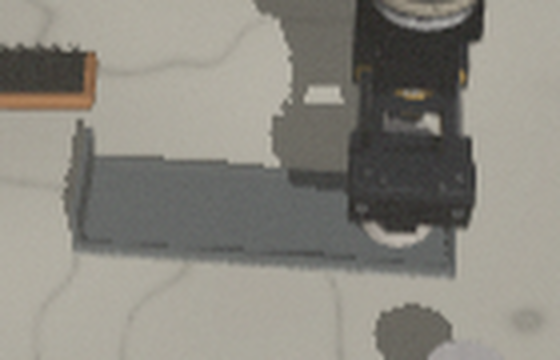

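```bash
python3 - <<'E'
from h import *
a=cv2.imread('pics/e_wrist.png'); cv2.imwrite('pics/e_wz.png',cv2.resize(a[160:280,230:400],None,fx=4.5,fy=4.5,interpolation=4))
print(back('wrist',[(256,176),(383,176.5),(320,176.3)],.01).round(4),back('wrist',[(318,205)],.0125).round(4))
E
```

```text
[[0.426  0.0388 0.01  ]
 [0.4304 0.1177 0.01  ]
 [0.4285 0.0785 0.01  ]] [[0.446  0.0763 0.0125]]
```

View pics/e_wz.png

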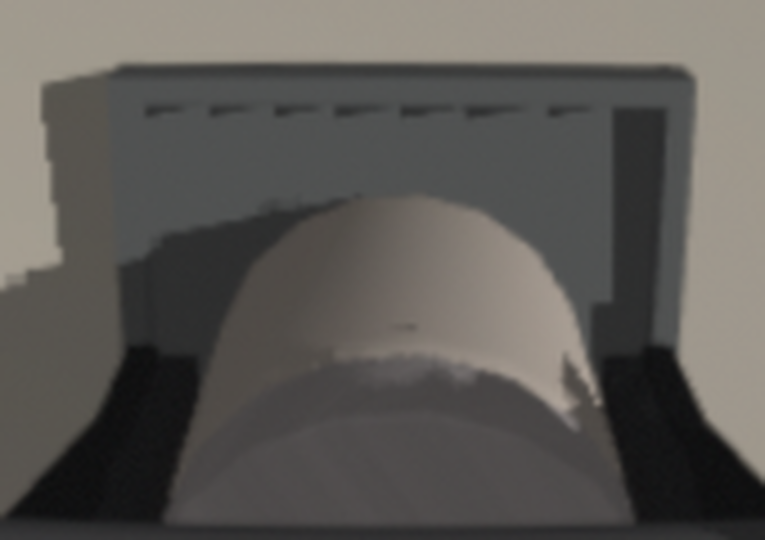

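Emit:
apply_moves:
  motion: "0.004 0 0.002 0 0 0 0.04; 0.007 0 0.004 0 0 0 0.04; 0.007 0 0.006 0 0 0 0.04; 0.007 0 0.0075 0 0 0 0.04; 0.007 0 0.008 0 0 0 0.04; 0.007 0 0.008 0 0 0 0.087; 0.007 0 0.008 0 0 0 0.087; 0.007 0 0.008 0 0 0 0.087"

```text
time_s: 6.85
position: [0.4623, 0.0756, 0.0267]
tcp_rot: [[-0.999, 0.052, 0.0], [0.052, 0.999, -0.0], [-0.0, 0.0, -1.0]]
force: [0.3, -0.0, 0.8]
opening: 0.846
```

```bash
python3 snap.py f wrist; python3 - <<'E'
from h import *
a=cv2.imread('pics/f_wrist.png'); cv2.imwrite('pics/f_wz.png',cv2.resize(a[130:330,200:440],None,fx=3,fy=3,interpolation=4))
E
```

```text
6.85 [0.4623 0.0756 0.0267] [[-0.9986, 0.0523, 0.0004], [0.0523, 0.9986, -0.0], [-0.0004, 0.0, -1.0]] 0.8463654982034235 [ 0.3 -0.   0.8]
```

View pics/f_wz.png

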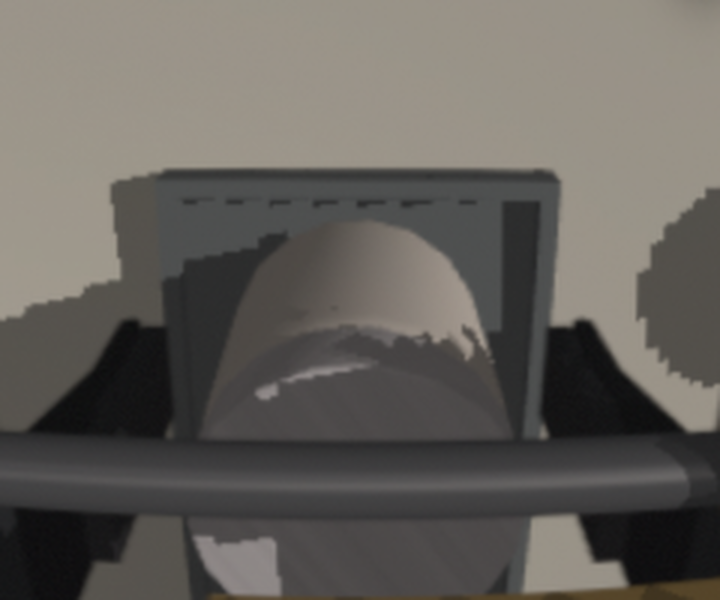

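Emit:
apply_moves:
  motion: "0 0 -0.02 0 0 0 0.087; 0 0 -0.06 0 0 0 0.087; 0.004 0.025 -0.09 0 0 0 0.087; 0.01 0.06 -0.1 0 0 0 0.087; 0.017 0.1 -0.1 0 0 0 0.087; 0.023 0.14 -0.1 0 0 0 0.087; 0.028 0.165 -0.1 0 0 0 0.087; 0.029 0.172 -0.1 0 0 0 0.087"

```text
time_s: 7.9
position: [0.4416, 0.2501, 0.1265]
tcp_rot: [[-0.999, 0.05, -0.0], [0.05, 0.999, -0.0], [0.0, -0.0, -1.0]]
force: [0.2, 0.1, -1.1]
opening: 1.0
```

```bash
python3 snap.py g wrist side scene; python3 - <<'E'
from h import *
a=cv2.imread('pics/g_side.png'); cv2.imwrite('pics/g_sz.png',cv2.resize(a[190:330,260:440],None,fx=4,fy=4,interpolation=4))
E
```

```text
7.9 [0.4416 0.2501 0.1265] [[-0.9988, 0.0498, -0.0], [0.0498, 0.9988, -0.0001], [0.0, -0.0001, -1.0]] 0.9998743948748886 [ 0.2  0.1 -1.1]
```

View pics/g_wrist.png

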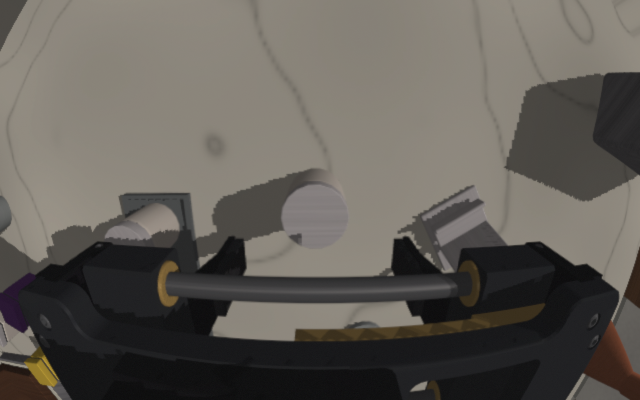

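View pics/g_sz.png

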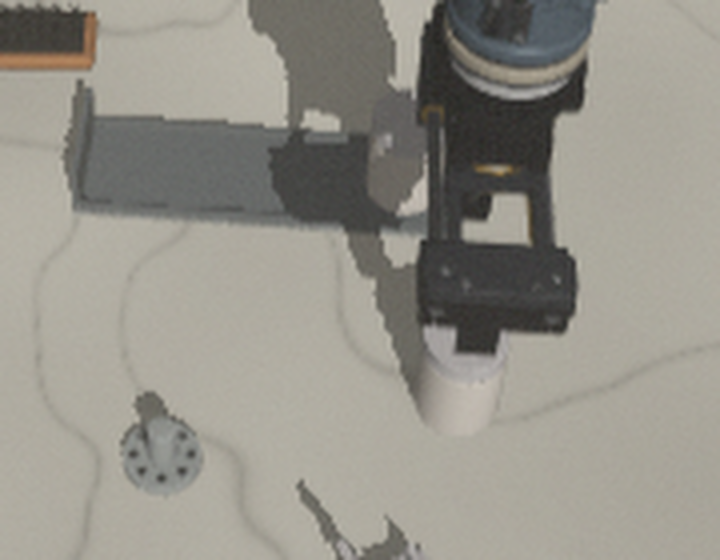

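View pics/g_scene.png

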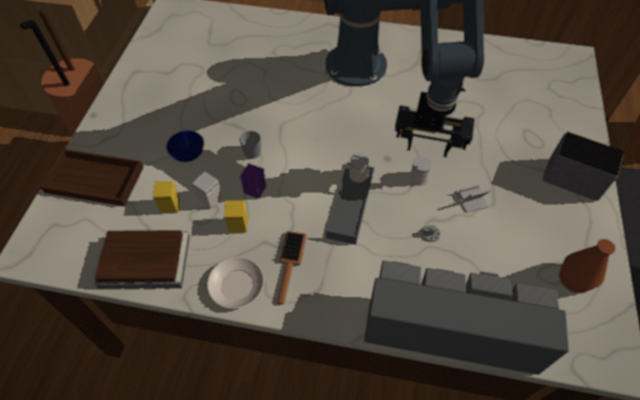

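```bash
python3 - <<'E'
from h import *
print(back('wrist',[(314.5,215.5)],.07).round(4))
a=cv2.imread('pics/g_scene.png'); cv2.imwrite('pics/g_scz.png',cv2.resize(a[130:240,140:280],None,fx=5,fy=5,interpolation=4))
a=cv2.imread('pics/g_side.png'); cv2.imwrite('pics/g_sz2.png',cv2.resize(a[80:230,200:400],None,fx=4,fy=4,interpolation=4))
for n in('scene','side','wrist'):
  for o in ('new_jar_mid','square_jar_mid'): 
    print(n,o,[(np.round(d['point'],3).tolist(),round(d['p'],2)) for d in bot.find_in(o,n)])
E
```

```text
[[0.4365 0.246  0.07  ]]
scene new_jar_mid [([0.455, 0.249, 0.062], 0.93)]
scene square_jar_mid [([0.679, -0.407, 0.07], 0.89), ([0.583, -0.193, 0.069], 0.67), ([0.637, -0.306, 0.068], 0.66), ([0.706, -0.208, 0.077], 0.62)]
side new_jar_mid [([0.447, 0.268, 0.046], 0.94)]
side square_jar_mid [([0.669, -0.395, 0.062], 0.94), ([0.687, -0.196, 0.063], 0.87), ([0.584, 0.072, -0.002], 0.72), ([0.621, -0.299, 0.059], 0.63), ([0.568, -0.183, 0.062], 0.59)]
wrist new_jar_mid [([0.434, 0.249, 0.071], 0.65)]
wrist square_jar_mid [([0.549, -0.194, 0.078], 0.94), ([0.676, -0.203, 0.083], 0.67)]
```

View pics/g_scz.png

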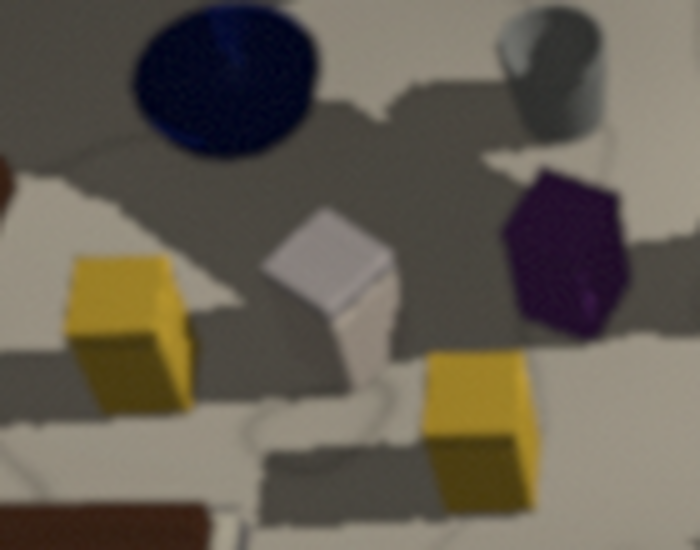

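View pics/g_sz2.png

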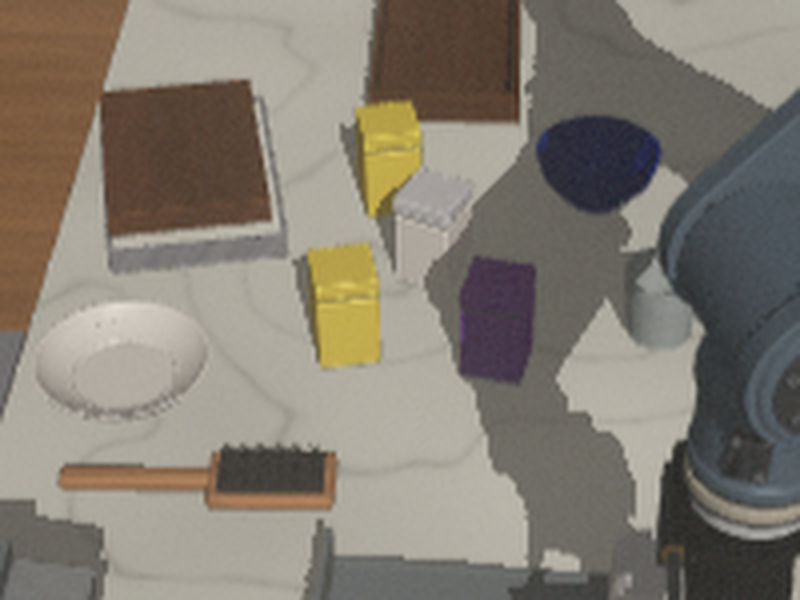

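Emit:
apply_moves:
  motion: "0.001 -0.001 0.025 0 0 0 0.087; 0.001 -0.001 0.055 0 0 0 0.087; 0.001 -0.001 0.08 0 0 0 0.087; 0.001 -0.001 0.095 0 0 0 0.087; 0.001 -0.001 0.1035 0 0 0 0.087; 0.001 -0.001 0.1035 0 0 0 0.087; 0.001 -0.001 0.1035 0 0 0 0.04; 0.001 -0.001 0.1035 0 0 0 0.04"

```text
time_s: 9.35
position: [0.4416, 0.2481, 0.0237]
tcp_rot: [[-0.999, 0.052, 0.001], [0.052, 0.999, 0.0], [-0.001, 0.001, -1.0]]
force: [0.7, -0.1, 0.4]
opening: 0.854
```

```bash
python3 snap.py i wrist; python3 - <<'E'
from h import *
sc=np.array([(325,207),(395,255),(333,315),(262,265)])/5+[140,130]
p=back('scene',sc,.084);print(p.round(4),p.mean(0).round(4))
for i in range(4):
    d=p[(i+1)%4]-p[i];print(np.hypot(*d[:2]).round(4),np.degrees(np.arctan2(d[1],d[0])).round(1))
sd=np.array([(395,200),(420,168),(474,186),(452,217)])/4+[200,80]
p=back('side',sd,.084);print(p.round(4),p.mean(0).round(4))
for i in range(4):
    d=p[(i+1)%4]-p[i];print(np.hypot(*d[:2]).round(4),np.degrees(np.arctan2(d[1],d[0])).round(1))
E
```

```text
9.35 [0.4416 0.2481 0.0237] [[-0.9986, 0.0523, 0.0014], [0.0523, 0.9986, 0.0004], [-0.0014, 0.0005, -1.0]] 0.8537687975322399 [ 0.7 -0.1  0.4]
[[ 0.5901 -0.3235  0.084 ]
 [ 0.6137 -0.2771  0.084 ]
 [ 0.6571 -0.2973  0.084 ]
 [ 0.6333 -0.3441  0.084 ]] [ 0.6235 -0.3105  0.084 ]
0.0519 63.1
0.0479 -24.9
0.0524 -116.9
0.0479 154.5
[[ 0.6514 -0.2998  0.084 ]
 [ 0.6331 -0.3449  0.084 ]
 [ 0.5882 -0.3211  0.084 ]
 [ 0.6049 -0.2785  0.084 ]] [ 0.6194 -0.3111  0.084 ]
0.0486 -112.1
0.0508 152.1
0.0458 68.6
0.0512 -24.6
```

View pics/i_wrist.png

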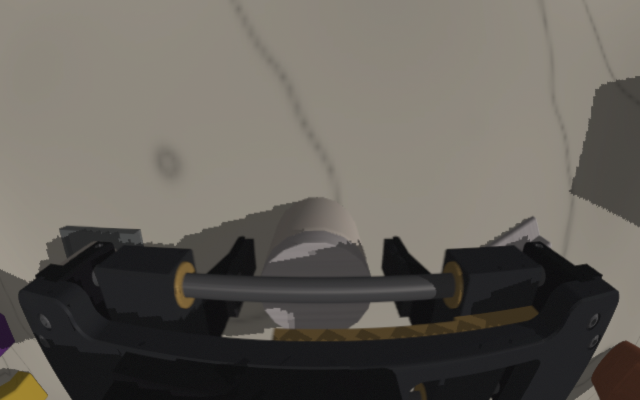

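Emit:
apply_moves:
  motion: "0 0 0 0 0 0 0.04; 0 0 0 0 0 0 0.04; 0 0 0 0 0 0 0.04; 0 0 0 0 0 0 0.04; 0 0 -0.005 0 0 0 0.04; 0 0 -0.015 0 0 0 0.04; -0.005 0 -0.025 0 0 0 0.04; -0.015 0 -0.03 0 0 0 0.04"

```text
time_s: 10.4
position: [0.4567, 0.2473, 0.054]
tcp_rot: [[-0.999, 0.052, 0.001], [0.052, 0.999, 0.0], [-0.001, 0.0, -1.0]]
force: [0.0, -0.3, -2.2]
opening: 0.593
```

Emit:
apply_moves:
  motion: "-0.02 0 0 0 0 0 0.04; -0.045 -0.01 0 0 0 0 0.04; -0.065 -0.035 0 0 0 0 0.04; -0.075 -0.07 0 0 0 0 0.04; -0.08 -0.105 0 0 0 0 0.04; -0.083 -0.14 0 0 0 0 0.04; -0.083 -0.165 0 0 0 0 0.04; -0.083 -0.175 0 0 0 0 0.04"

```text
time_s: 11.4
position: [0.5307, 0.0665, 0.0533]
tcp_rot: [[-0.999, 0.055, 0.001], [0.055, 0.999, -0.0], [-0.001, -0.0, -1.0]]
force: [0.1, 0.7, -1.8]
opening: 0.588
```

```bash
python3 snap.py j wrist side scene;  python3 - <<'E'
from h import *
a=cv2.imread('pics/j_wrist.png'); cv2.imwrite('pics/j_wz.png',cv2.resize(a[130:330,200:440],None,fx=3,fy=3,interpolation=4))
a=cv2.imread('pics/j_side.png'); cv2.imwrite('pics/j_sz.png',cv2.resize(a[150:260,260:400],None,fx=4,fy=4,interpolation=4))
E
```

```text
11.4 [0.5307 0.0665 0.0533] [[-0.9985, 0.0546, 0.0009], [0.0546, 0.9985, -0.0001], [-0.0009, -0.0, -1.0]] 0.5883710046175342 [ 0.1  0.7 -1.8]
```

View pics/j_wz.png

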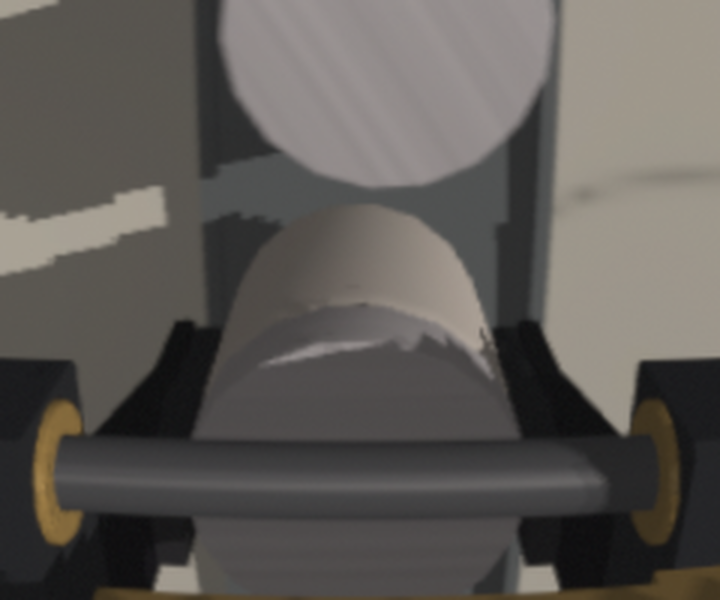

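View pics/j_sz.png

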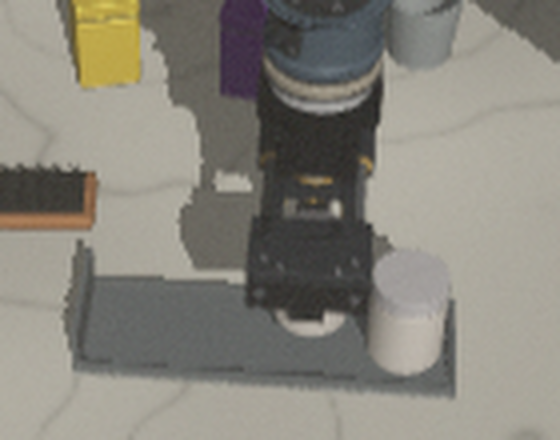

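```bash
python3 - <<'E'
from h import *
print('old back edge',back('wrist',[(327,192.3)],.074).round(4),'old centre?',)
e=back('wrist',[(200+220/3,130+30/3),(200+553/3,130+30/3)],.074);print(e.round(4))
print('new front bottom',back('wrist',[(323,198.3)],.0296).round(4))
print('new front top',back('wrist',[(323,130+302/3)],.0996).round(4))
print('lane side walls outer', back('wrist',[(200+195/3,130+100/3),(200+558/3,130+100/3)],.01).round(4))
sd=np.array([(408,273)])/4+[260,150]; print('side old top',back('side',sd,.074).round(4))
print(np.round([d['point'] for d in bot.find_in('old_jar_mid','side')],3),np.round([d['point'] for d in bot.find_in('old_jar_mid','scene')],3))
E
```

```text
old back edge [[0.4871 0.0746 0.074 ]] old centre?
[[0.461  0.0513 0.074 ]
 [0.4635 0.1022 0.074 ]]
new front bottom [[0.5024 0.0726 0.0296]]
new front top [[0.4961 0.0719 0.0996]]
lane side walls outer [[0.4813 0.0348 0.01  ]
 [0.4855 0.1166 0.01  ]]
side old top [[0.4654 0.0734 0.074 ]]
[[0.468 0.09  0.065]] []
```

Emit:
apply_moves:
  motion: "0.003 0.003 0.002 0 0 0 0.04; 0.006 0.0055 0.006 0 0 0 0.04; 0.0085 0.0055 0.012 0 0 0 0.04; 0.0085 0.0055 0.016 0 0 0 0.04; 0.0085 0.0055 0.02 0 0 0 0.04; 0.0085 0.0055 0.022 0 0 0 0.04; 0.0085 0.0055 0.023 0 0 0 0.04; 0.0085 0.0055 0.023 0 0 0 0.04"

```text
time_s: 12.65
position: [0.5217, 0.0739, 0.0301]
tcp_rot: [[-0.999, 0.052, 0.0], [0.052, 0.999, -0.0], [-0.0, -0.0, -1.0]]
force: [0.3, 0.7, -2.4]
opening: 0.593
```

```bash
python3 snap.py k wrist side;  python3 - <<'E'
from h import *
a=cv2.imread('pics/k_wrist.png'); cv2.imwrite('pics/k_wz.png',cv2.resize(a[130:330,200:440],None,fx=3,fy=3,interpolation=4))
a=cv2.imread('pics/k_side.png'); cv2.imwrite('pics/k_sz.png',cv2.resize(a[180:270,280:390],None,fx=6,fy=6,interpolation=4))
E
```

```text
12.65 [0.5217 0.0739 0.0301] [[-0.9986, 0.0524, 0.0002], [0.0524, 0.9986, -0.0], [-0.0002, -0.0, -1.0]] 0.5929013492365741 [ 0.3  0.7 -2.4]
```

View pics/k_wz.png

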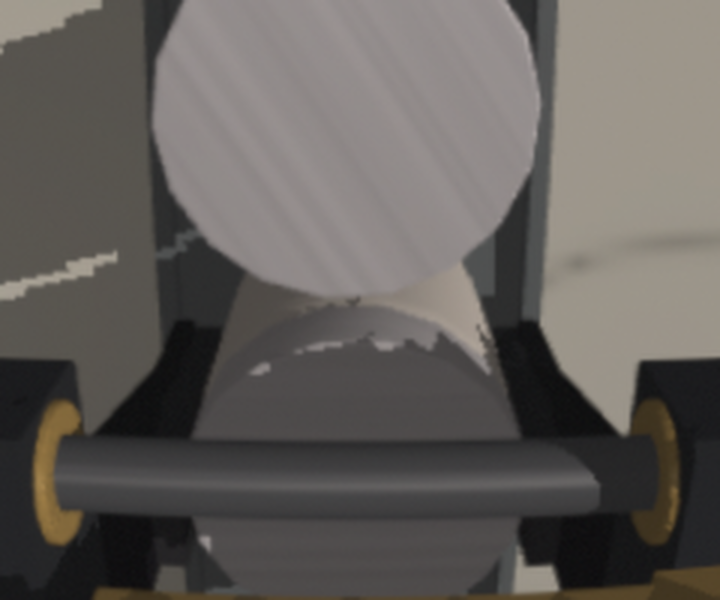

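View pics/k_sz.png

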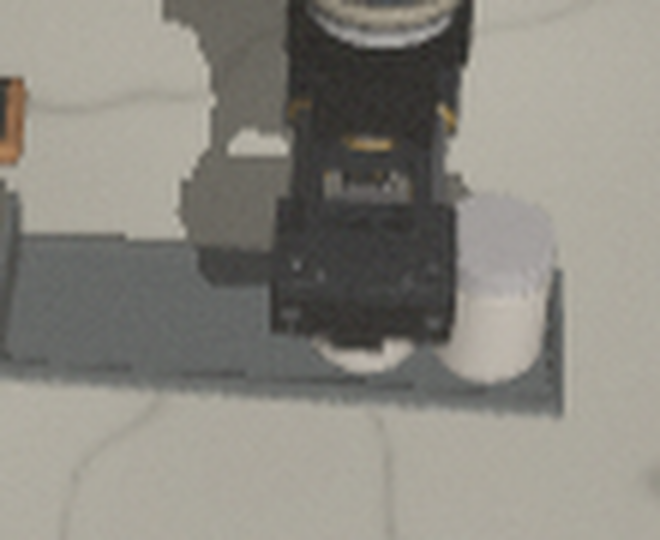

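```bash
python3 - <<'E'
from h import *
print(back('wrist',[(318,130+297/3)],.074).round(4),back('wrist',[(318,130+345/3),(318,130+305/3)],.0764).round(4))
print('circle sides',back('wrist',[(200+153/3,130+120/3),(200+540/3,130+110/3)],.074).round(4))
sd=np.array([(503,238),(490,383),(362,374)])/6+[280,180]; print('side old top, bottoms',back('side',sd[:1],.074).round(4),back('side',sd[1:2],.004).round(4),back('side',sd[2:],.0064).round(4))
E
```

```text
[[0.4878 0.0758 0.074 ]] [[0.4939 0.0755 0.0764]
 [0.488  0.0758 0.0764]]
circle sides [[0.4619 0.0508 0.074 ]
 [0.4632 0.1013 0.074 ]]
side old top, bottoms [[0.4609 0.0783 0.074 ]] [[0.4622 0.1026 0.004 ]] [[0.5199 0.101  0.0064]]
```

Emit:
apply_moves:
  motion: "0.001 0 0.001 0 0 0 0.04; 0.0015 0 0.002 0 0 0 0.04; 0.0015 0 0.0026 0 0 0 0.04; 0.0015 0 0.0028 0 0 0 0.04; 0.0015 0 0.0028 0 0 0 0.087; 0.0015 0 0.0028 0 0 0 0.087; 0.0015 0 0.0028 0 0 0 0.087; 0.0015 0 0.0028 0 0 0 0.087"

```text
time_s: 13.75
position: [0.5202, 0.0741, 0.0273]
tcp_rot: [[-0.999, 0.052, 0.0], [0.052, 0.999, -0.0], [-0.0, -0.0, -1.0]]
force: [-0.2, -0.9, -0.8]
opening: 0.949
```

Emit:
apply_moves:
  motion: "0 0 -0.015 0 0 0 0.087; 0 0 -0.045 0 0 0 0.087; 0 0 -0.08 0 0 0 0.087; -0.01 -0.03 -0.115 0 0 2 0.087; -0.025 -0.08 -0.13 0 0 5 0.087; -0.043 -0.135 -0.135 0 0 8 0.087; -0.062 -0.192 -0.135 0 0 11 0.087; -0.08 -0.25 -0.135 0 0 15 0.087"

```text
time_s: 14.75
position: [0.5873, -0.1815, 0.1638]
tcp_rot: [[-0.95, 0.311, 0.002], [0.311, 0.95, -0.001], [-0.002, -0.0, -1.0]]
force: [0.3, 0.2, 0.4]
opening: 0.998
```

Emit:
apply_moves:
  motion: "-0.02 -0.02 0 0 0 2 0.087; -0.036 -0.048 0 0 0 4 0.087; -0.054 -0.076 0 0 0 6 0.087; -0.066 -0.098 0 0 0 7.5 0.087; -0.071 -0.107 0 0 0 7.5 0.087; -0.071 -0.107 0 0 0 7.5 0.087; -0.071 -0.107 0 0 0 7.5 0.087; -0.071 -0.107 0 0 0 7.5 0.087"

```text
time_s: 15.75
position: [0.6213, -0.3022, 0.1624]
tcp_rot: [[-0.903, 0.429, -0.0], [0.429, 0.903, 0.001], [0.001, 0.0, -1.0]]
force: [1.3, 0.2, 1.4]
opening: 1.003
```

```bash
python3 snap.py l wrist side scene;  python3 - <<'E'
from h import *
a=cv2.imread('pics/l_side.png'); cv2.imwrite('pics/l_sz.png',cv2.resize(a[170:280,270:420],None,fx=5,fy=5,interpolation=4))
E
```

```text
15.75 [ 0.6213 -0.3022  0.1624] [[-0.9031, 0.4294, -0.0005], [0.4294, 0.9031, 0.0005], [0.0007, 0.0003, -1.0]] 1.0029289991891657 [1.3 0.2 1.4]
```

View pics/l_wrist.png

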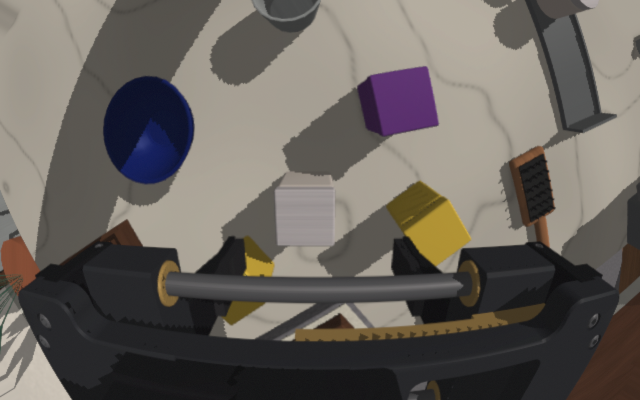

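View pics/l_sz.png

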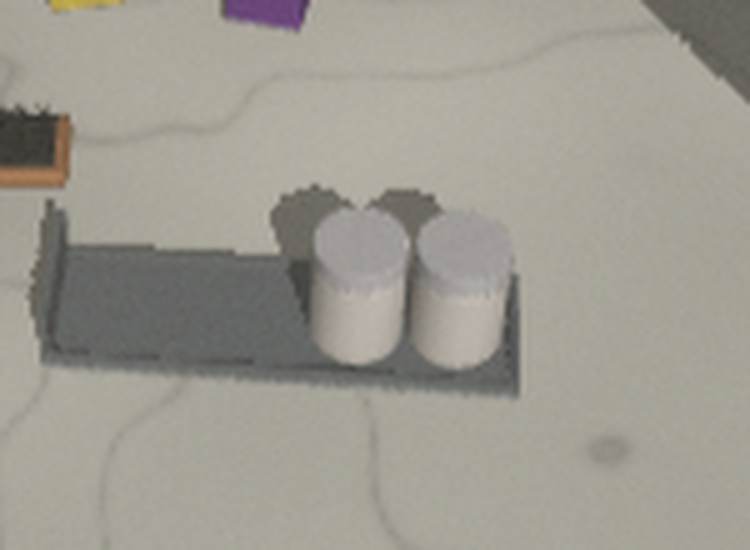

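View pics/l_scene.png

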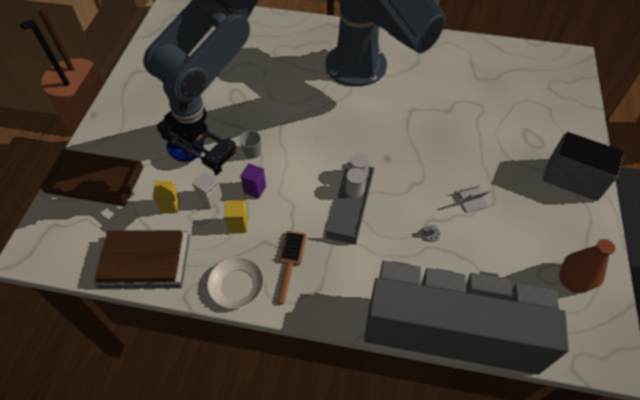

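```bash
python3 - <<'E'
from h import *
a=cv2.imread('pics/l_wrist.png'); cv2.imwrite('pics/l_wz.png',cv2.resize(a[150:270,190:450],None,fx=3,fy=3,interpolation=4))
E
```

```text
(no output)
```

View pics/l_wz.png

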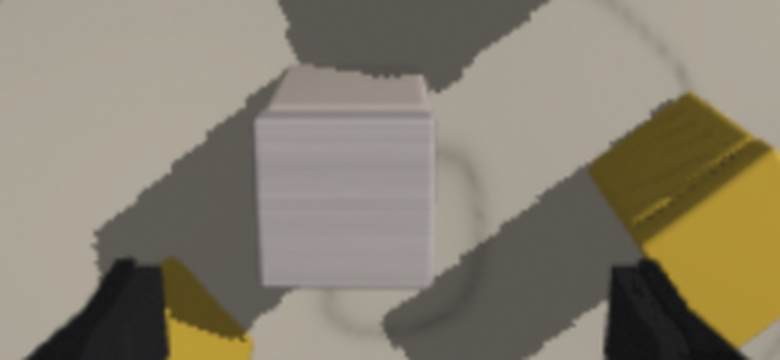

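```bash
python3 - <<'E'
from h import *
uv=np.array([(256,120),(434,119),(432,288),(264,286)])/3+[190,150]
p=back('wrist',uv,.084);print(p.round(4),p.mean(0).round(4))
for i in range(4):
    d=p[(i+1)%4]-p[i];print(np.hypot(*d[:2]).round(4),np.degrees(np.arctan2(d[1],d[0])).round(1))
s=bot.read_state();R=s['tcp_rot'];print(s['position'],R.round(3),(R.T@(p.mean(0)-s['position'])).round(4))
uv=np.array([(610,265),(165,262)])/3+[190,150]
E
```

```text
[[ 0.5888 -0.3258  0.084 ]
 [ 0.6091 -0.2827  0.084 ]
 [ 0.6537 -0.3036  0.084 ]
 [ 0.6327 -0.3466  0.084 ]] [ 0.6211 -0.3147  0.084 ]
0.0477 64.8
0.0493 -25.2
0.0478 -116.0
0.0486 154.7
[ 0.62141829 -0.30275935  0.16235306] [[-0.903  0.43  -0.   ]
 [ 0.43   0.903  0.   ]
 [ 0.     0.    -1.   ]] [-0.0048 -0.0109  0.0784]
```

Emit:
apply_moves:
  motion: "-0.0044 -0.0092 0.01 0 0 0 0.08; -0.0044 -0.0092 0.03 0 0 0 0.08; -0.0044 -0.0092 0.055 0 0 0 0.08; -0.0044 -0.0092 0.08 0 0 0 0.08; -0.0044 -0.0092 0.1 0 0 0 0.08; -0.0044 -0.0092 0.115 0 0 0 0.08; -0.0044 -0.0092 0.123 0 0 0 0.08; -0.0044 -0.0092 0.126 0 0 0 0.08"

```text
time_s: 16.9
position: [0.6215, -0.3137, 0.036]
tcp_rot: [[-0.903, 0.43, 0.0], [0.43, 0.903, -0.0], [-0.0, -0.0, -1.0]]
force: [-0.7, 0.8, 0.6]
opening: 0.92
```

```bash
python3 snap.py m wrist scene side
```

```text
16.9 [ 0.6215 -0.3137  0.036 ] [[-0.9026, 0.4305, 0.0001], [0.4305, 0.9026, -0.0001], [-0.0001, -0.0, -1.0]] 0.9199803767121545 [-0.7  0.8  0.6]
```

View pics/m_wrist.png

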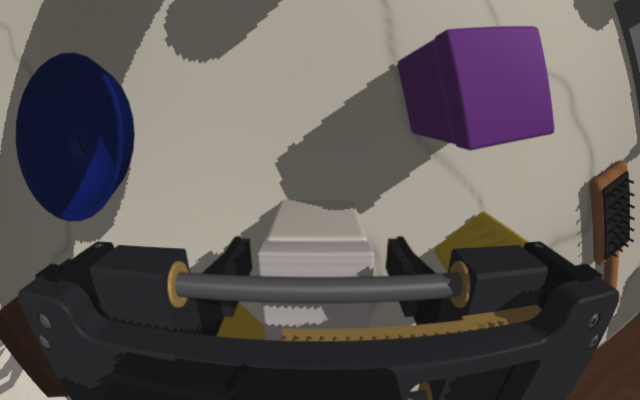

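View pics/m_scene.png

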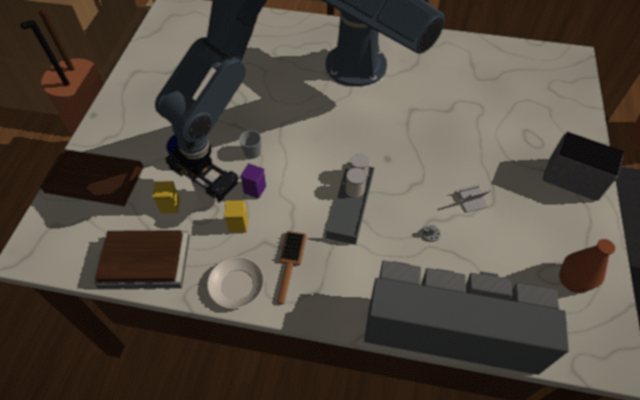

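Emit:
apply_moves:
  motion: "0 0 0 0 0 0 0.04; 0 0 0 0 0 0 0.04; 0 0 0 0 0 0 0.04; 0 0 0 0 0 0 0.04; 0 0 -0.01 0 0 0 0.04; 0 0 -0.035 0 0 0 0.04; 0 0 -0.07 0 0 0 0.04; 0 0 -0.1 0 0 0 0.04"

```text
time_s: 18.05
position: [0.6213, -0.3135, 0.1375]
tcp_rot: [[-0.903, 0.43, 0.0], [0.43, 0.903, 0.0], [-0.0, 0.0, -1.0]]
force: [0.6, 0.0, -2.0]
opening: 0.576
```

```bash
python3 snap.py n wrist; python3 - <<'E'
from h import *
k=5;o=np.array([270,170])
for nm,uv,z in [('old top',(464,252),.074),('new top',(360,250),.074),('old bot front',(458,367),.004),('new bot front',(358,363),.004)]:
    print(nm,back('side',np.array(uv)/k+o,z).round(4))
# lane corners in this image
for nm,uv,z in [('front near bot',(518,397),0),('front far top',(518,273),.01),('back near bot',(43,366),0)]: print(nm,back('side',np.array(uv)/k+o,z).round(4))
a=cv2.imread('pics/l_scene.png'); cv2.imwrite('pics/l_scz.png',cv2.resize(a[140:260,310:400],None,fx=5,fy=5,interpolation=4))
E
```

```text
18.05 [ 0.6213 -0.3135  0.1375] [[-0.9026, 0.4305, 0.0001], [0.4305, 0.9026, 0.0001], [-0.0, 0.0001, -1.0]] 0.5755905106180497 [ 0.6  0.  -2. ]
old top [[0.4637 0.081  0.074 ]]
new top [[0.5183 0.0812 0.074 ]]
old bot front [[0.4623 0.1011 0.004 ]]
new bot front [[0.5164 0.0999 0.004 ]]
front near bot [[0.4306 0.1177 0.    ]]
front far top [[0.4261 0.0369 0.01  ]]
back near bot [[0.6872 0.1037 0.    ]]
```

View pics/n_wrist.png

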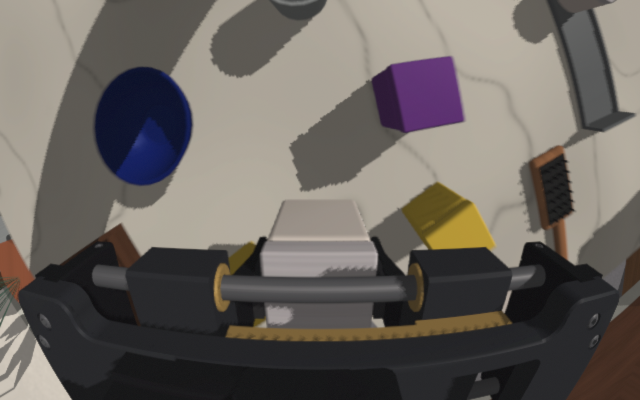

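View pics/l_scz.png

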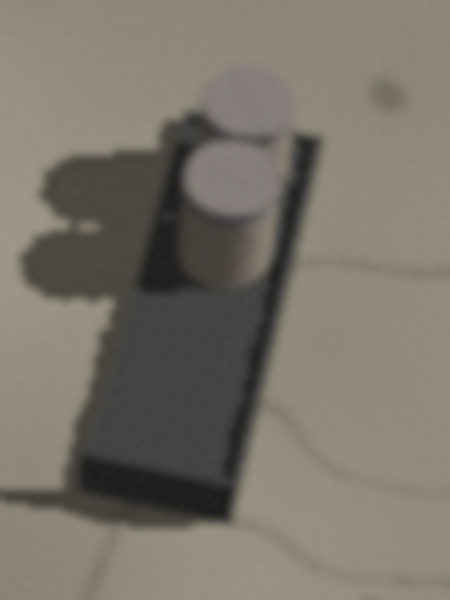

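Emit:
apply_moves:
  motion: "0.005 0.008 0 0 0 -0.5 0.04; 0.018 0.03 0 0 0 -2 0.04; 0.038 0.064 0 0 0 -4 0.04; 0.061 0.102 0 0 0 -7 0.04; 0.085 0.142 0 0 0 -10 0.04; 0.109 0.182 0 0 0 -13 0.04; 0.133 0.222 0 0 0 -15.8 0.04; 0.155 0.259 0 0 0 -18.8 0.04"

```text
time_s: 19.1
position: [0.5901, -0.0094, 0.1345]
tcp_rot: [[-0.994, 0.113, -0.005], [0.113, 0.994, 0.002], [0.005, 0.001, -1.0]]
force: [-0.7, -0.4, -2.6]
opening: 0.574
```

```bash
python3 - <<'E'
from h import *
s=bot.read_state();R=s['tcp_rot'];p=s['position'];print(p,R.round(4).tolist())
print((R.T@(np.array([.585,.070,.06])-p)).round(4), np.degrees(np.arctan2(R[1,1],R[0,1])))
E
```

```text
[ 0.59008891 -0.00935352  0.13446003] [[-0.9936, 0.1129, -0.0048], [0.1129, 0.9936, 0.0017], [0.005, 0.0012, -1.0]]
[0.0136 0.0782 0.0746] 83.5181080644873
```

Emit:
apply_moves:
  motion: "0.005 0.025 0 0 0 -1.5 0.04; 0.012 0.052 0 0 0 -3 0.04; 0.016 0.072 0.005 0 0 -4 0.04; 0.0175 0.0805 0.02 0 0 -4 0.04; 0.0175 0.0815 0.04 0 0 -4 0.04; 0.0175 0.0815 0.057 0 0 -4 0.04; 0.0175 0.0815 0.067 0 0 -4 0.04; 0.0175 0.0815 0.07 0 0 -4 0.04"

```text
time_s: 20.1
position: [0.5847, 0.0694, 0.0652]
tcp_rot: [[-0.999, 0.048, -0.002], [0.048, 0.999, 0.0], [0.002, -0.0, -1.0]]
force: [0.3, 0.8, -1.4]
opening: 0.57
```

```bash
python3 snap.py o wrist side scene;  python3 - <<'E'
from h import *
a=cv2.imread('pics/o_wrist.png'); cv2.imwrite('pics/o_wz.png',cv2.resize(a[130:330,200:440],None,fx=3,fy=3,interpolation=4))
a=cv2.imread('pics/o_side.png'); cv2.imwrite('pics/o_sz.png',cv2.resize(a[170:270,270:390],None,fx=6,fy=6,interpolation=4))
E
```

```text
20.1 [0.5847 0.0694 0.0652] [[-0.9989, 0.0478, -0.0016], [0.0478, 0.9989, 0.0], [0.0016, -0.0, -1.0]] 0.5700496015795324 [ 0.3  0.8 -1.4]
```

View pics/o_wz.png

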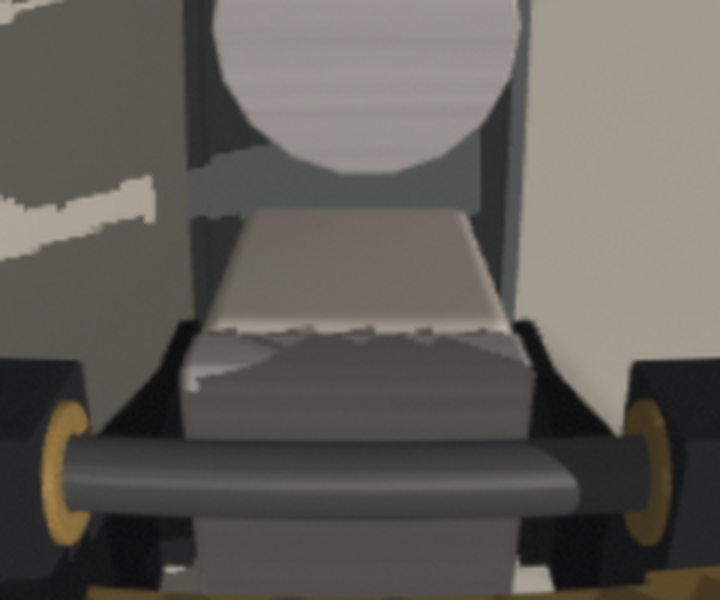

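View pics/o_sz.png

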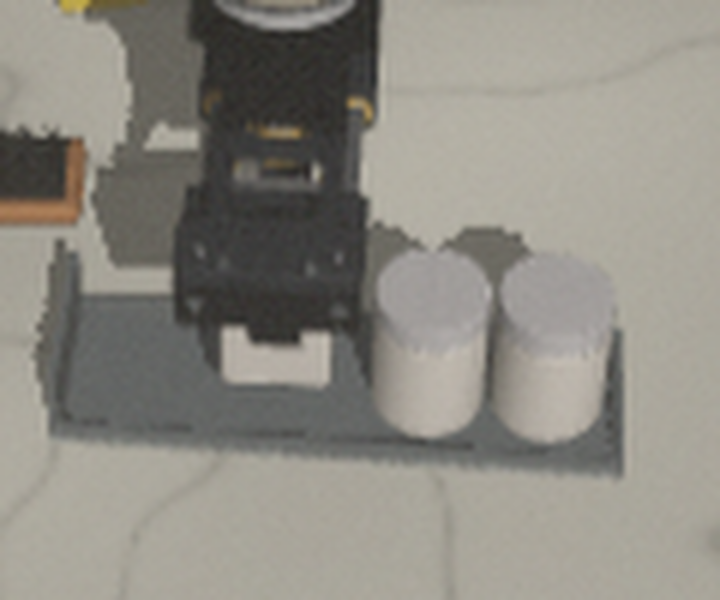

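```bash
python3 - <<'E'
from h import *
z=lambda u,v:(200+u/3,130+v/3)
print('new back',back('wrist',[z(365,174)],.074).round(4)); print('sq front bottom',back('wrist',[z(255,209),z(360,209),z(463,209)],.0292).round(4))
print('lane outer edges',back('wrist',[z(184,100),z(527,100)],.01).round(4))
o=np.array([270,170])
q=lambda u,v:(270+u/6,170+v/6)
print('side: new bot',back('side',[q(428,438)],.004).round(4),'sq bottom L/R',back('side',[q(224,384),q(329,388)],.0292).round(4), 'new right/left extents at mid', back('side',[q(371,370),q(485,370)],.03).round(4))
E
```

```text
new back [[0.5434 0.0734 0.074 ]]
sq front bottom [[0.5613 0.0485 0.0292]
 [0.5624 0.0719 0.0292]
 [0.5635 0.0949 0.0292]]
lane outer edges [[0.5387 0.0309 0.01  ]
 [0.5426 0.113  0.01  ]]
side: new bot [[0.5171 0.1013 0.004 ]] sq bottom L/R [[0.6093 0.0937 0.0292]
 [0.5624 0.0947 0.0292]] new right/left extents at mid [[0.5436 0.0841 0.03  ]
 [0.4924 0.0826 0.03  ]]
```

Emit:
apply_moves:
  motion: "0.004 0 0.002 0 0 0 0.04; 0.009 0 0.006 0 0 0 0.04; 0.013 0 0.011 0 0 0 0.04; 0.014 0 0.015 0 0 0 0.04; 0.014 0 0.018 0 0 0 0.04; 0.014 0 0.02 0 0 0 0.04; 0.014 0 0.021 0 0 0 0.04; 0.014 0 0.021 0 0 0 0.04"

```text
time_s: 21.25
position: [0.5712, 0.0705, 0.0452]
tcp_rot: [[-0.999, 0.047, 0.0], [0.047, 0.999, 0.0], [-0.0, 0.0, -1.0]]
force: [0.4, -0.2, -2.6]
opening: 0.576
```

```bash
python3 snap.py p wrist side;  python3 - <<'E'
from h import *
a=cv2.imread('pics/p_wrist.png'); cv2.imwrite('pics/p_wz.png',cv2.resize(a[130:330,200:440],None,fx=3,fy=3,interpolation=4))
a=cv2.imread('pics/p_side.png'); cv2.imwrite('pics/p_sz.png',cv2.resize(a[170:270,270:390],None,fx=6,fy=6,interpolation=4))
E
```

```text
21.25 [0.5712 0.0705 0.0452] [[-0.9989, 0.0471, 0.0], [0.0471, 0.9989, 0.0], [-0.0, 0.0, -1.0]] 0.5758369240864043 [ 0.4 -0.2 -2.6]
```

View pics/p_wz.png

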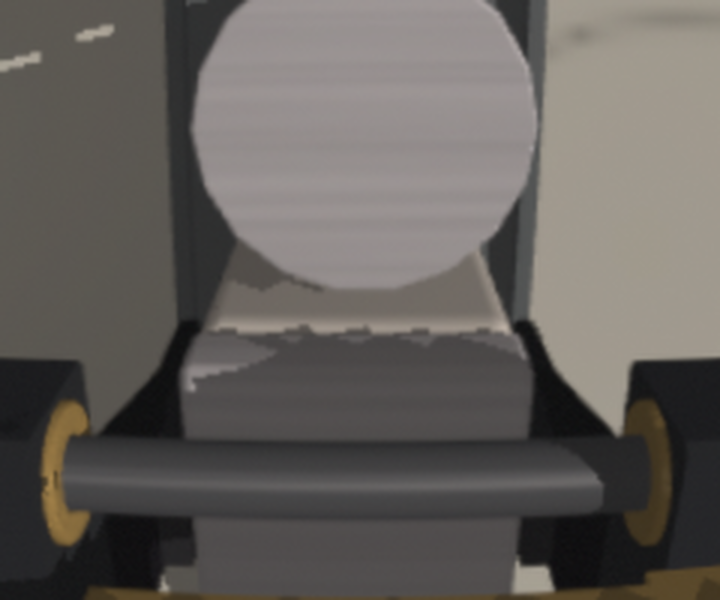

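View pics/p_sz.png

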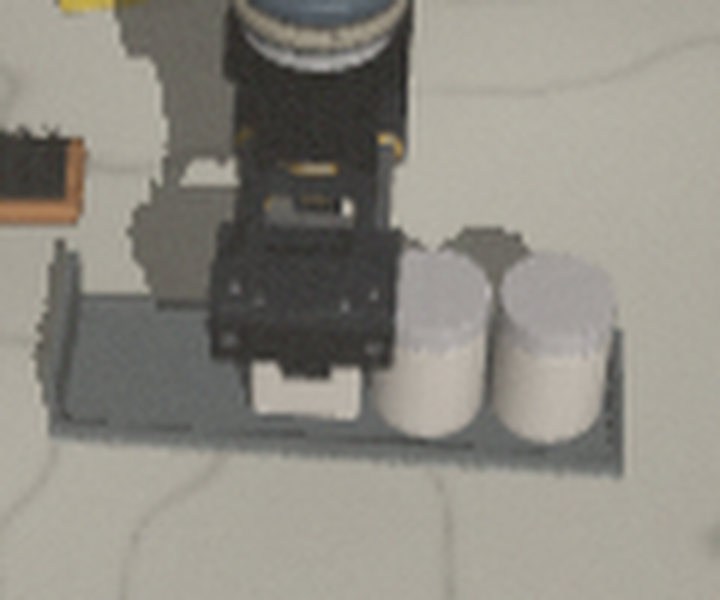

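```bash
python3 - <<'E'
from h import *
q=lambda u,v:(270+u/6,170+v/6)
print('sq bottom L/R',back('side',[q(254,414),q(358,418)],.0092).round(4), 'new left',back('side',[q(375,395)],.03).round(4),back('side',[q(380,410)],.015).round(4))
z=lambda u,v:(200+u/3,130+v/3)
print('new back',back('wrist',[z(365,290)],.074).round(4),'sq lid bottom edge/top edge',back('wrist',[z(360,330)],.0852).round(4),back('wrist',[z(360,372),z(190,372),z(530,372)],.0932).round(4))
E
```

```text
sq bottom L/R [[0.5959 0.0939 0.0092]
 [0.5488 0.0949 0.0092]] new left [[0.5419 0.0989 0.03  ]] [[0.5391 0.0948 0.015 ]]
new back [[0.5422 0.0735 0.074 ]] sq lid bottom edge/top edge [[0.544  0.0726 0.0852]] [[0.5467 0.0725 0.0932]
 [0.5459 0.0492 0.0932]
 [0.5481 0.0958 0.0932]]
```

Emit:
apply_moves:
  motion: "0.001 0 0.0015 0 0 0 0.04; 0.0015 0 0.003 0 0 0 0.04; 0.0015 0 0.0045 0 0 0 0.04; 0.0015 0 0.0055 0 0 0 0.04; 0.0015 0 0.0055 0 0 0 0.04; 0.0015 0 0.0055 0 0 0 0.087; 0.0015 0 0.0055 0 0 0 0.087; 0.0015 0 0.0055 0 0 0 0.087"

```text
time_s: 22.35
position: [0.5698, 0.0705, 0.0396]
tcp_rot: [[-0.999, 0.047, 0.0], [0.047, 0.999, -0.0], [-0.0, 0.0, -1.0]]
force: [-0.4, -1.1, 0.3]
opening: 0.827
```

Emit:
apply_moves:
  motion: "0 0 -0.01 0 0 0 0.087; 0 0 -0.035 0 0 0 0.087; 0 0 -0.07 0 0 0 0.087; -0.005 0.03 -0.1 0 0 0 0.087; -0.014 0.085 -0.11 0 0 0 0.087; -0.024 0.142 -0.11 0 0 0 0.087; -0.034 0.195 -0.11 0 0 0 0.087; -0.0385 0.2246 -0.11 0 0 0 0.087"

```text
time_s: 23.35
position: [0.619, 0.2961, 0.1506]
tcp_rot: [[-0.999, 0.045, 0.002], [0.045, 0.999, 0.001], [-0.002, 0.001, -1.0]]
force: [0.1, -0.8, 0.5]
opening: 0.995
```

Emit:
apply_moves:
  motion: "0 0 0 0 0 0 0.05; 0 0 0 0 0 0 0.05; 0 0 0 0 0 0 0.05; 0 0 0 0 0 0 0.05; 0 0 0 0 0 0 0.05; 0 0 0 0 0 0 0.05; 0 0 0 0 0 0 0.05; 0 0 0 0 0 0 0.05"

```text
time_s: 24.35
position: [0.6187, 0.2931, 0.1497]
tcp_rot: [[-0.999, 0.047, -0.0], [0.047, 0.999, -0.0], [0.0, -0.0, -1.0]]
force: [-0.4, -0.7, 0.4]
opening: 0.577
```

```bash
python3 snap.py q wrist side scene;  python3 - <<'E'
from h import *
a=cv2.imread('pics/q_wrist.png'); cv2.imwrite('pics/q_wz.png',cv2.resize(a[150:300,220:420],None,fx=4,fy=4,interpolation=4))
a=cv2.imread('pics/q_side.png'); cv2.imwrite('pics/q_sz.png',cv2.resize(a[170:330,270:390],None,fx=3.7,fy=3.7,interpolation=4))
E
```

```text
24.35 [0.6187 0.2931 0.1497] [[-0.9989, 0.047, -0.0001], [0.047, 0.9989, -0.0], [0.0001, -0.0, -1.0]] 0.5769894195565637 [-0.4 -0.7  0.4]
```

View pics/q_wrist.png

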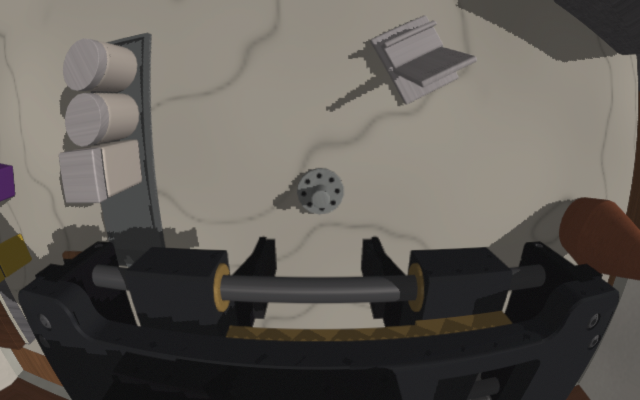

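View pics/q_wz.png

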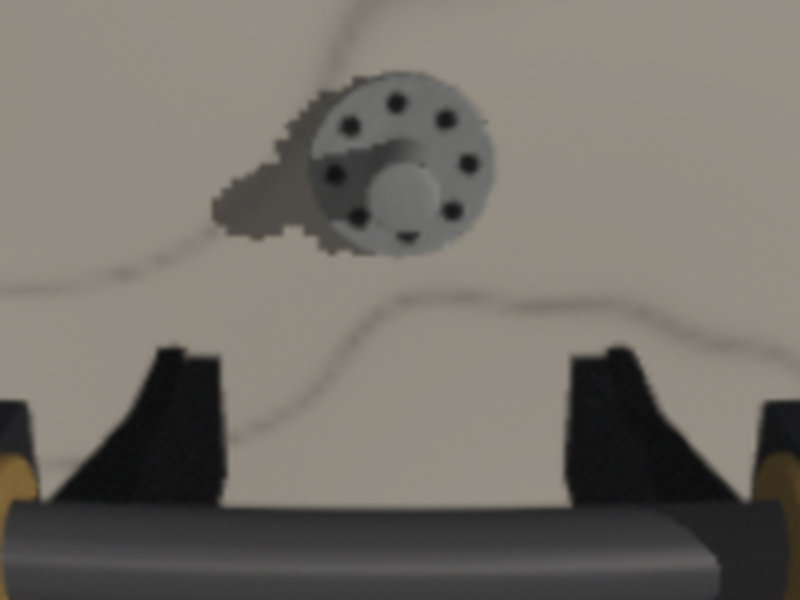

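View pics/q_sz.png

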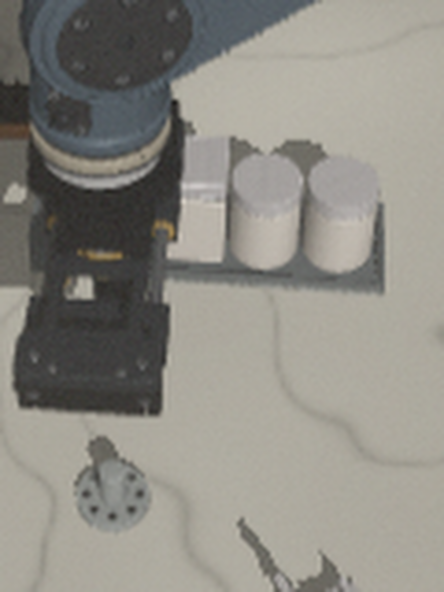

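```bash
python3 - <<'E'
from h import *
z=lambda u,v:(220+u/4,150+v/4)
s=bot.read_state();R=s['tcp_rot'];p=s['position']
a=back('wrist',[z(403,164)],.008)[0];b=back('wrist',[z(405,196)],.036)[0]
print(a.round(4),b.round(4),(R.T@(a-p)).round(4),(R.T@(b-p)).round(4))
q=lambda u,v:(270+u/3.7,170+v/3.7)
print(back('side',[q(113,494)],.008).round(4))
# tips check: where would TCP project
print(((np.array(proj('wrist',p)[0])-[220,150])*4).round(0))
E
```

```text
[0.6163 0.2958 0.008 ] [0.6168 0.2961 0.036 ] [0.0024 0.0026 0.1417] [0.002  0.0029 0.1137]
[[0.6181 0.2954 0.008 ]]
[392. 424.]
```

Emit:
apply_moves:
  motion: "0.0015 0.0027 0.015 0 0 0 0.05; 0.0015 0.0027 0.04 0 0 0 0.05; 0.0015 0.0027 0.07 0 0 0 0.05; 0.0015 0.0027 0.095 0 0 0 0.05; 0.0015 0.0027 0.115 0 0 0 0.05; 0.0015 0.0027 0.128 0 0 0 0.05; 0.0015 0.0027 0.134 0 0 0 0.05; 0.0015 0.0027 0.137 0 0 0 0.05"

```text
time_s: 25.5
position: [0.6177, 0.296, 0.0129]
tcp_rot: [[-0.999, 0.047, 0.001], [0.047, 0.999, 0.0], [-0.001, 0.0, -1.0]]
force: [0.2, 0.4, -1.0]
opening: 0.577
```

```bash
python3 snap.py r wrist side;  python3 - <<'E'
from h import *
a=cv2.imread('pics/r_wrist.png'); cv2.imwrite('pics/r_wz.png',cv2.resize(a[180:330,220:420],None,fx=4,fy=4,interpolation=4))
a=cv2.imread('pics/r_side.png'); cv2.imwrite('pics/r_sz.png',cv2.resize(a[250:330,250:350],None,fx=6,fy=6,interpolation=4))
E
```

```text
25.5 [0.6177 0.296  0.0129] [[-0.9989, 0.0471, 0.0008], [0.0471, 0.9989, 0.0003], [-0.0008, 0.0003, -1.0]] 0.5772157663563852 [ 0.2  0.4 -1. ]
```

View pics/r_wz.png

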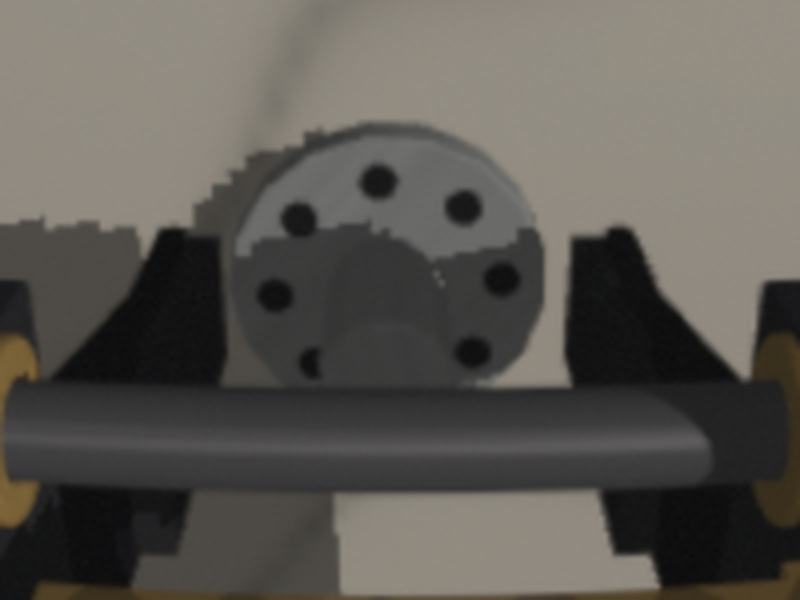

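View pics/r_sz.png

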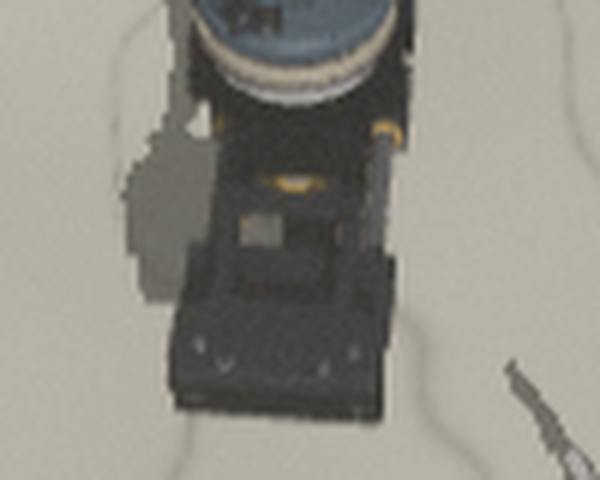

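Emit:
apply_moves:
  motion: "0 0 0.001 0 0 0 0.05; 0 0 0.001 0 0 0 0.008; 0 0 0.001 0 0 0 0.008; 0 0 0.001 0 0 0 0.008; 0 0 0.001 0 0 0 0.008; 0 0 0.001 0 0 0 0.008; 0 0 0.001 0 0 0 0.008; 0 0 0.001 0 0 0 0.008"

```text
time_s: 26.6
position: [0.6173, 0.2958, 0.0118]
tcp_rot: [[-0.999, 0.047, 0.0], [0.047, 0.999, -0.0], [-0.0, -0.0, -1.0]]
force: [0.2, -0.3, 0.9]
opening: 0.196
```

Emit:
apply_moves:
  motion: "0 0 -0.003 0 0 0 0.008; 0 0 -0.015 0 0 0 0.008; 0 0 -0.035 0 0 0 0.008; 0 0 -0.06 0 0 0 0.008; 0 0 -0.085 0 0 0 0.008; 0 0 -0.105 0 0 0 0.008; 0 0 -0.115 0 0 0 0.008; 0 0 -0.12 0 0 0 0.008"

```text
time_s: 27.6
position: [0.6173, 0.2959, 0.1325]
tcp_rot: [[-0.999, 0.047, 0.001], [0.047, 0.999, 0.0], [-0.001, 0.0, -1.0]]
force: [-0.8, -0.2, -1.2]
opening: 0.195
```

```bash
python3 snap.py s wrist side;  python3 - <<'E'
from h import *
a=cv2.imread('pics/s_wrist.png'); cv2.imwrite('pics/s_wz.png',cv2.resize(a[180:330,220:420],None,fx=4,fy=4,interpolation=4))
a=cv2.imread('pics/s_side.png'); cv2.imwrite('pics/s_sz.png',cv2.resize(a[170:330,250:390],None,fx=3.7,fy=3.7,interpolation=4))
E
```

```text
27.6 [0.6173 0.2959 0.1325] [[-0.9989, 0.0471, 0.0005], [0.0471, 0.9989, 0.0001], [-0.0005, 0.0002, -1.0]] 0.19538618816260206 [-0.8 -0.2 -1.2]
```

View pics/s_wz.png

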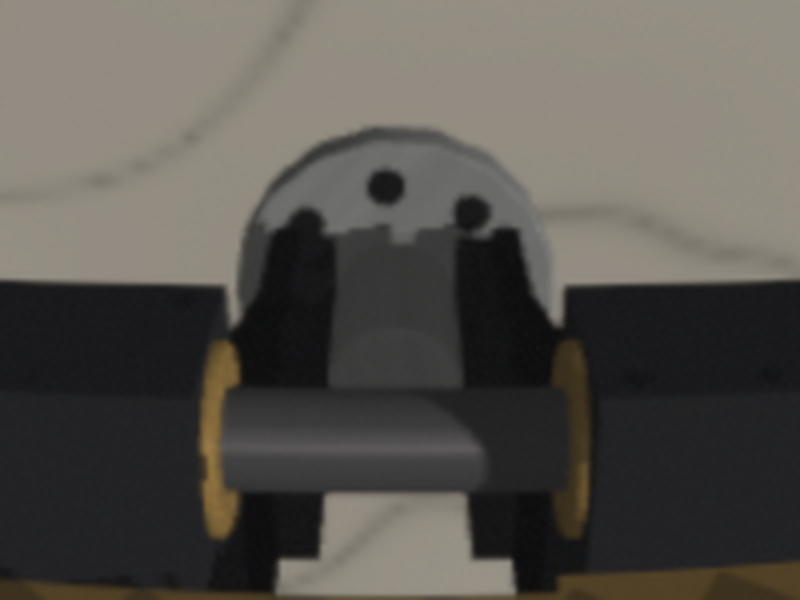

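View pics/s_sz.png

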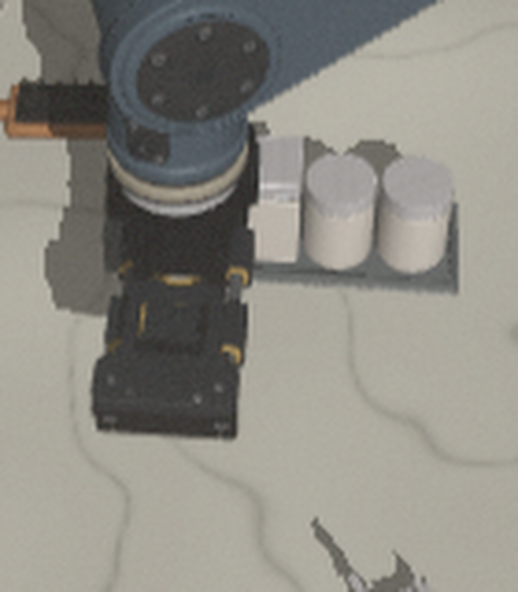

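Emit:
apply_moves:
  motion: "0.006 -0.01 0 0 0 0 0.008; 0.024 -0.038 0 0 0 0 0.008; 0.048 -0.077 0 0 0 0 0.008; 0.073 -0.116 0 0 0 0 0.008; 0.098 -0.156 0 0 0 0 0.008; 0.122 -0.194 0 0 0 0 0.008; 0.138 -0.219 0 0 0 0 0.008; 0.1435 -0.2274 0 0 0 0 0.008"

```text
time_s: 28.7
position: [0.4612, 0.0743, 0.1313]
tcp_rot: [[-0.999, 0.049, -0.003], [0.049, 0.999, 0.0], [0.003, 0.0, -1.0]]
force: [0.2, 1.4, -0.4]
opening: 0.196
```

Emit:
apply_moves:
  motion: "0 0 0.008 0 0 0 0.008; 0 0 0.016 0 0 0 0.008; 0 0 0.024 0 0 0 0.008; 0 0 0.032 0 0 0 0.008; 0 0 0.037 0 0 0 0.008; 0 0 0.04 0 0 0 0.008; 0 0 0.04 0 0 0 0.008; 0 0 0.04 0 0 0 0.008"

```text
time_s: 29.7
position: [0.4634, 0.0754, 0.0919]
tcp_rot: [[-0.999, 0.047, 0.001], [0.047, 0.999, -0.0], [-0.001, 0.0, -1.0]]
force: [0.8, -0.5, -1.0]
opening: 0.199
```

```bash
python3 snap.py t wrist side scene;  python3 - <<'E'
from h import *
a=cv2.imread('pics/t_wrist.png'); cv2.imwrite('pics/t_wz.png',cv2.resize(a[180:330,220:420],None,fx=4,fy=4,interpolation=4))
a=cv2.imread('pics/t_side.png'); cv2.imwrite('pics/t_sz.png',cv2.resize(a[160:260,290:400],None,fx=6,fy=6,interpolation=4))
a=cv2.imread('pics/t_scene.png'); cv2.imwrite('pics/t_scz.png',cv2.resize(a[120:220,310:410],None,fx=5,fy=5,interpolation=4))
E
```

```text
29.7 [0.4634 0.0754 0.0919] [[-0.9989, 0.0472, 0.0005], [0.0472, 0.9989, -0.0], [-0.0005, 0.0, -1.0]] 0.1986345426978117 [ 0.8 -0.5 -1. ]
```

View pics/t_wz.png

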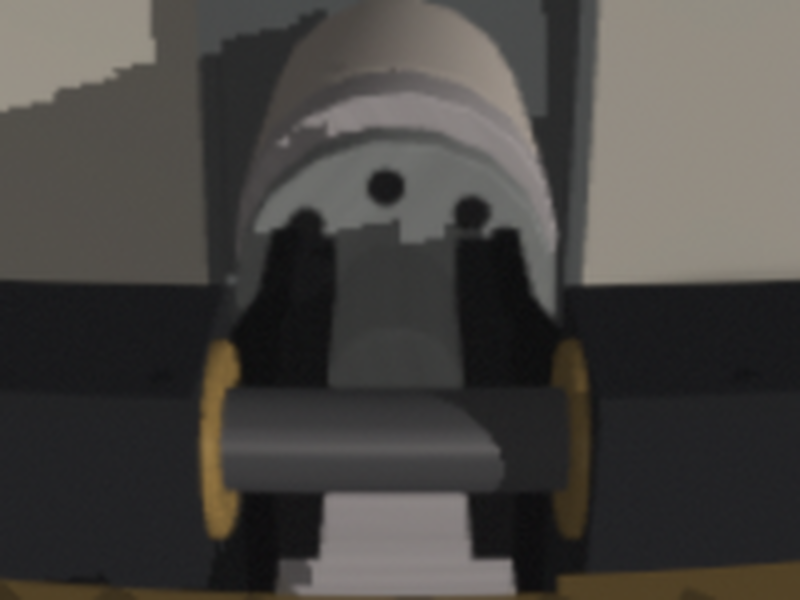

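View pics/t_sz.png

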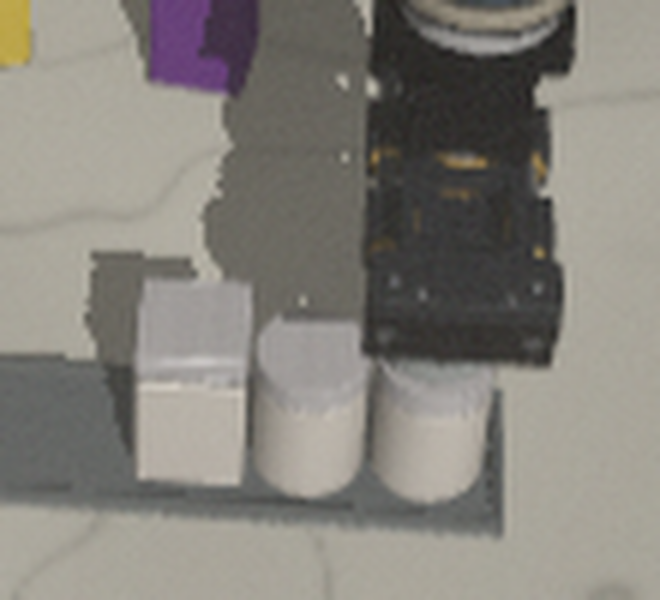

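View pics/t_scz.png

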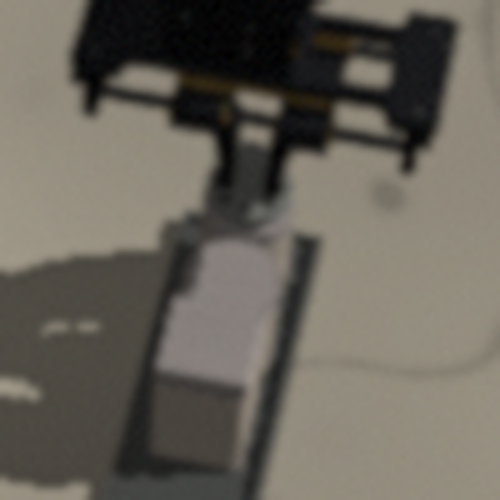

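```bash
python3 - <<'E'
from h import *
z=lambda u,v:(220+u/4,180+v/4)
lid=back('wrist',[z(392,93)],.074)[0];cu=back('wrist',[z(392,127)],.0801)[0];ct=back('wrist',[z(392,142)],.0881)[0]
print('lid front',lid.round(4),'centre',lid[0]+.026,'cap front bottom',cu.round(4),cu[0]+.024,'top',ct.round(4),ct[0]+.024)
# fit circles: lid edges lateral, cap edges lateral
print('lid sides',back('wrist',[z(240,220),z(556,220)],.074).round(4)); print('cap sides',back('wrist',[z(238,280),z(552,280)],.084).round(4))
print(bot.read_state()['position'])
E
python3 - <<'E'
import cv2
a=cv2.imread('pics/t_wrist.png'); cv2.imwrite('pics/t_wz2.png',cv2.resize(a[185:255,270:370],None,fx=8,fy=8,interpolation=2))
E
```

```text
lid front [0.437  0.0766 0.074 ] centre 0.46299970317436256 cap front bottom [0.4404 0.0765 0.0801] 0.46440473853975195 top [0.44   0.0765 0.0881] 0.4640004371391722
lid sides [[0.4567 0.0517 0.074 ]
 [0.4591 0.1015 0.074 ]]
cap sides [[0.4625 0.052  0.084 ]
 [0.4648 0.0996 0.084 ]]
[0.4634168  0.07543034 0.09200967]
```

View pics/t_wz2.png

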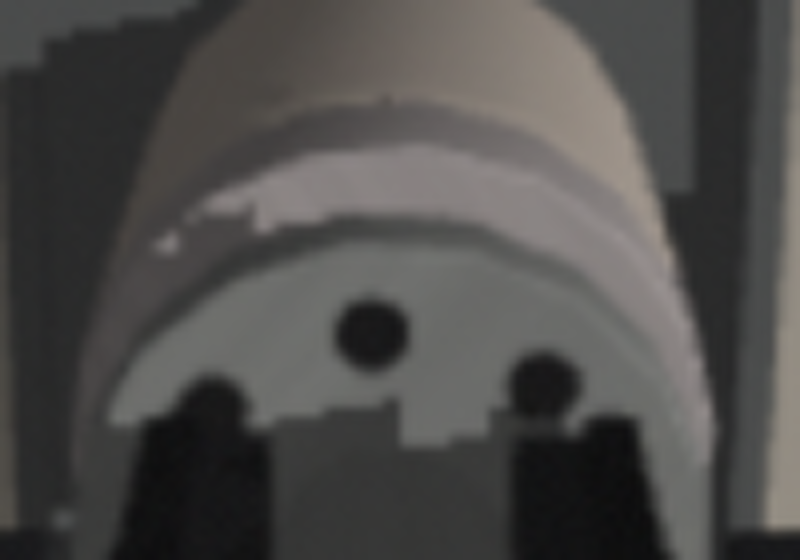

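Emit:
apply_moves:
  motion: "0.001 0.0008 0.001 0 0 0 0.008; 0.001 0.0008 0.0025 0 0 0 0.008; 0.001 0.0008 0.004 0 0 0 0.008; 0.001 0.0008 0.005 0 0 0 0.008; 0.001 0.0008 0.0058 0 0 0 0.008; 0.001 0.0008 0.0062 0 0 0 0.008; 0.001 0.0008 0.0062 0 0 0 0.008; 0.001 0.0008 0.0062 0 0 0 0.008"

```text
time_s: 30.85
position: [0.4623, 0.0763, 0.0857]
tcp_rot: [[-0.999, 0.047, 0.0], [0.047, 0.999, -0.0], [-0.0, -0.0, -1.0]]
force: [-0.7, -0.4, 3.3]
opening: 0.197
```

```bash
python3 snap.py u wrist; python3 - <<'E'
import cv2
a=cv2.imread('pics/u_wrist.png'); cv2.imwrite('pics/u_wz2.png',cv2.resize(a[185:255,270:370],None,fx=8,fy=8,interpolation=2))
E
```

```text
30.85 [0.4623 0.0763 0.0857] [[-0.9989, 0.047, 0.0001], [0.047, 0.9989, -0.0], [-0.0001, -0.0, -1.0]] 0.19680406476224657 [-0.7 -0.4  3.3]
```

View pics/u_wz2.png

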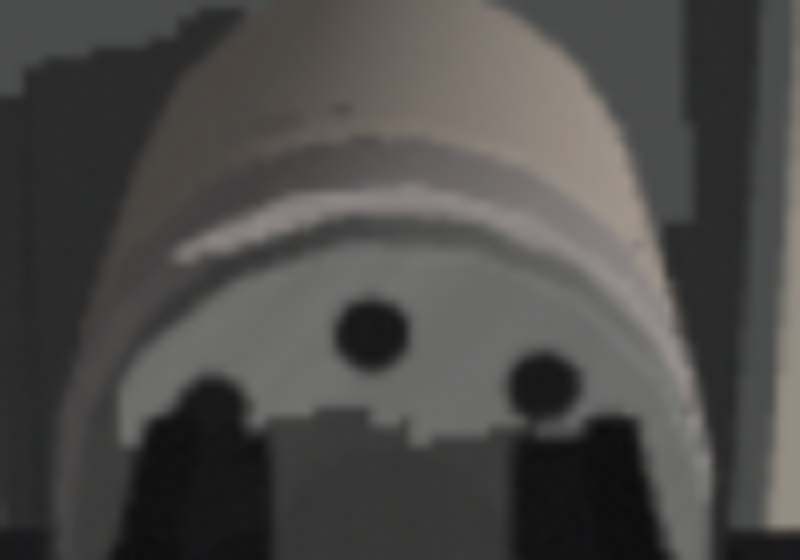

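Emit:
apply_moves:
  motion: "0 0 0 0 0 0 0.05; 0 0 0 0 0 0 0.05; 0 0 0 0 0 0 0.05; 0 0 0 0 0 0 0.05; 0 0 0 0 0 0 0.05; 0 0 -0.01 0 0 0 0.05; 0 0 -0.025 0 0 0 0.05; 0 0 -0.05 0 0 0 0.05"

```text
time_s: 31.9
position: [0.4618, 0.0763, 0.1361]
tcp_rot: [[-0.999, 0.047, -0.001], [0.047, 0.999, 0.0], [0.001, 0.0, -1.0]]
force: [1.0, 0.3, -0.7]
opening: 0.575
```

Emit:
apply_moves:
  motion: "0 0 -0.02 0 0 0 0.05; 0 0 -0.05 0 0 0 0.05; -0.02 0.02 -0.07 0 0 0 0.05; -0.04 0.06 -0.08 0 0 0 0.05; -0.06 0.1 -0.08 0 0 0 0.05; -0.07 0.14 -0.08 0 0 0 0.05; -0.07 0.17 -0.08 0 0 0 0.05; -0.07 0.18 -0.08 0 0 0 0.05"

```text
time_s: 32.9
position: [0.5404, 0.2543, 0.216]
tcp_rot: [[-0.999, 0.045, 0.0], [0.045, 0.999, -0.0], [-0.0, 0.0, -1.0]]
force: [0.2, -0.7, -0.1]
opening: 0.573
```

```bash
python3 snap.py v wrist side scene;  python3 - <<'E'
from h import *
a=cv2.imread('pics/v_side.png'); cv2.imwrite('pics/v_sz.png',cv2.resize(a[180:260,270:390],None,fx=6,fy=6,interpolation=4))
a=cv2.imread('pics/v_scene.png'); cv2.imwrite('pics/v_scz.png',cv2.resize(a[130:260,310:410],None,fx=4.5,fy=4.5,interpolation=4))
E
```

```text
32.9 [0.5404 0.2543 0.216 ] [[-0.999, 0.0448, 0.0003], [0.0448, 0.999, -0.0], [-0.0003, 0.0, -1.0]] 0.5726787874506416 [ 0.2 -0.7 -0.1]
```

View pics/v_sz.png

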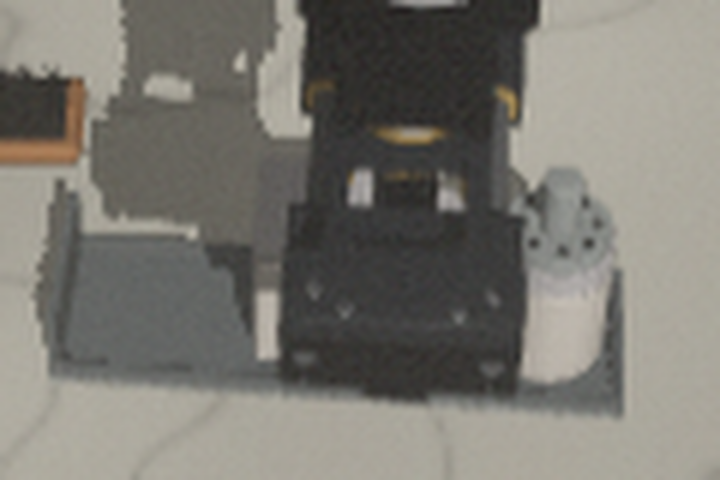

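View pics/v_scz.png

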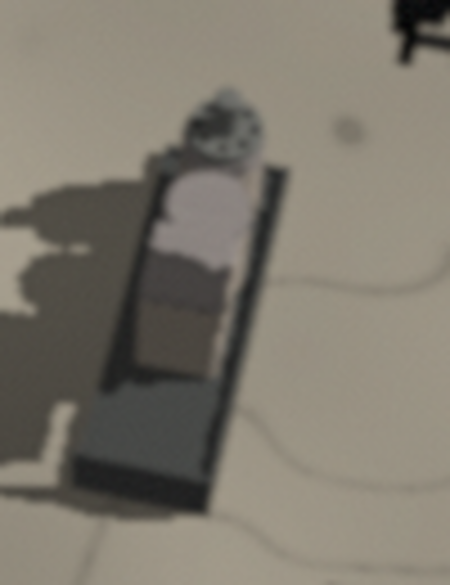

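View pics/v_scene.png

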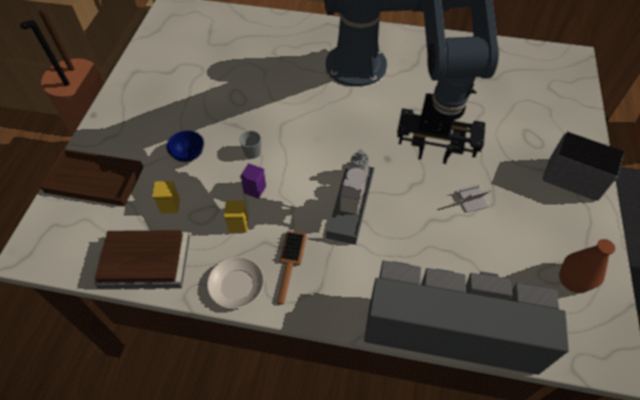

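View pics/v_wrist.png

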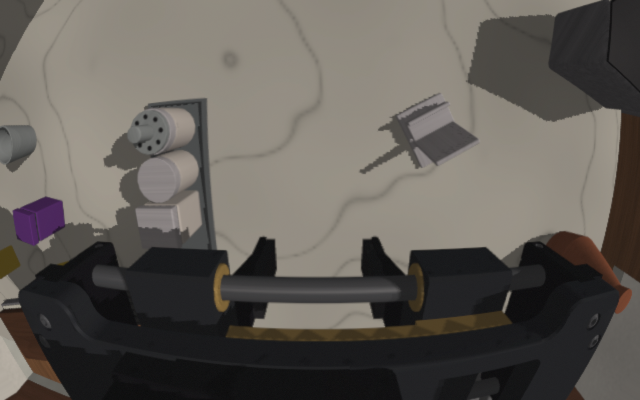

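Emit:
apply_moves:
  motion: "-0.02 0 -0.01 0 0 0 0.05; -0.05 0 -0.02 0 0 0 0.05; -0.08 0 -0.03 0 0 0 0.05; -0.11 0 -0.03 0 0 0 0.05; -0.135 0 -0.03 0 0 0 0.05; -0.15 0 -0.03 0 0 0 0.05; -0.16 0 -0.03 0 0 0 0.05; -0.16 0 -0.03 0 0 0 0.05"

```text
time_s: 34.05
position: [0.7008, 0.244, 0.2453]
tcp_rot: [[-0.999, 0.049, -0.001], [0.049, 0.999, -0.0], [0.001, -0.0, -1.0]]
force: [-0.6, -0.0, 0.0]
opening: 0.578
```

```bash
python3 snap.py w wrist side scene;  python3 - <<'E'
from h import *
a=cv2.imread('pics/w_side.png'); cv2.imwrite('pics/w_sz.png',cv2.resize(a[170:260,270:390],None,fx=6.5,fy=6.5,interpolation=4))
a=cv2.imread('pics/w_wrist.png'); cv2.imwrite('pics/w_wz.png',cv2.resize(a[20:220,40:240],None,fx=3,fy=3,interpolation=4))
for o in('coin_cup','bowl','phone_stand','hairbrush'):
    for n in('side','scene'): print(o,n,[np.round(d['point'],3).tolist() for d in bot.find_in(o,n)[:1]])
E
```

```text
34.05 [0.7008 0.244  0.2453] [[-0.9988, 0.0485, -0.0005], [0.0485, 0.9988, -0.0003], [0.0005, -0.0003, -1.0]] 0.5775888404168231 [-0.6 -0.   0. ]
coin_cup side [[0.437, -0.225, 0.04]]
coin_cup scene [[0.432, -0.242, 0.035]]
bowl side [[0.476, -0.445, 0.037]]
bowl scene [[0.468, -0.435, 0.03]]
phone_stand side [[0.482, 0.41, 0.005]]
phone_stand scene []
hairbrush side [[0.729, -0.052, 0.017]]
hairbrush scene [[0.757, -0.049, 0.013]]
```

View pics/w_sz.png

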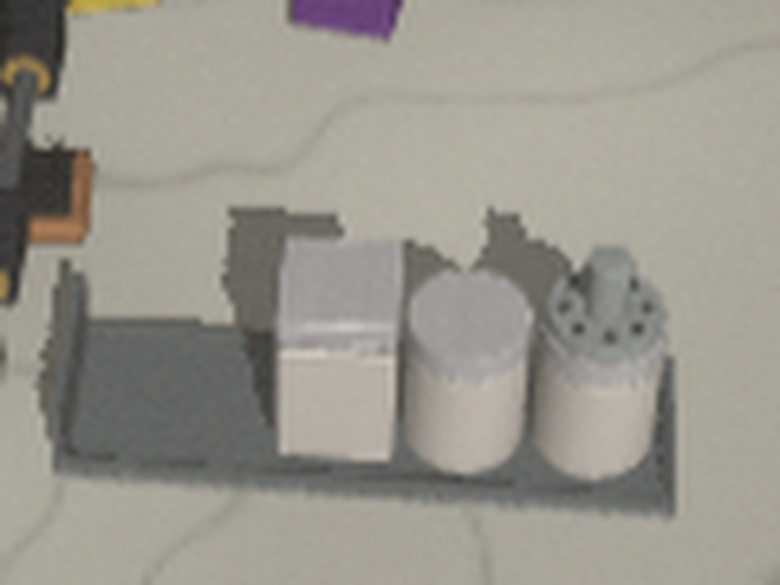

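View pics/w_wrist.png

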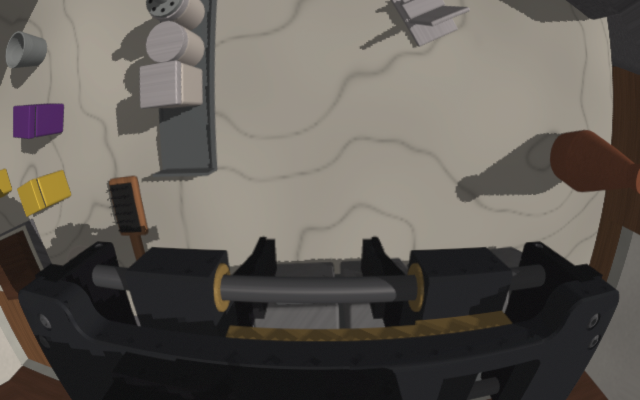

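```bash
python3 -c "
from rig import bot
print(bot.hand_in())"
```

```text
the job is handed in; nothing more can be done
None
```

I restocked the lane in the order asked and handed it in at about 34 s. The old round jar stands at the front lip, the new round jar is behind it, and the white square jar is behind that. The steel scent cap sits on the old jar.

**Last checks, all measured from camera pictures:**
- **Gaps:** about 5 mm from the old jar to the lip, about 5–6 mm between the two round jars, and about 5 mm from the new jar to the square jar.
- **Square jar:** it was square to the lane to within about 1° when last measured, just before release.
- **Standing:** all three jars are upright on the lane floor.
- **Cap:** it is upright, with an even rim of lid showing all round. I estimate it is centred to within about 1–2 mm.
- **Forces:** the readings at the end of each move stayed under about 4 N.
- **Bystanders:** the coin cup, bowl and phone stand were found where they started, within the detectors' error.

**Disagreements:**
- **Hairbrush:** the last side view put it about 26 mm from its first reading, but the gripper was hiding part of it there. The scene view put it within 2 mm of the first side reading, and the arm never went near it.
- **Wrist camera:** readings taken while the arm was still settling were up to about 5 mm off, so I weighed them against the other cameras.

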